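# Nest the screen brackets in the shower caddy

## Task

Pack the spare shower-screen angle brackets into the end bay of the caddy's lower tier so that they interlock: stand the second narrow bracket corner up in the free half of the bay, in line with the one already there, then turn the wide bracket corner down and lay it in the valley between the two, fully home with its legs flat against theirs and the middles of all three in line. Set the brackets down rather than dropping them, and do not disturb the other things in the caddy.

Things in the scene. Friction and masses are not known exactly. Their poses are not given: they have to be found in the camera images.
- caddy: Fixed two-tier stainless caddy. Origin on the bench under the middle of the bracket bay, z up. Lower tier: sheet tray along y, floor top 45 mm above the bench, inside x -76.5 to 76.5, y -195 to 72 mm; walls 3 mm thick, rolled rim 6 mm, top 73 mm above the bench; a divider at y -73.5 mm, 3 mm thick, 25 mm high, parts the bay from the toiletries.
- bay (a point): Centre of the bracket bay's floor, on the floor's top face (45 mm above the bench), axes as the caddy's. The bay is 153 mm long in x and 144 mm in y; the bracket already there stands in the +x half, the -x half is free.
- narrow_a: Narrow satin stainless angle bracket, equal legs 52 mm outside at 90 deg, 6 mm thick, 50 mm wide along y, one hole per leg, 230 g; stands in the bay corner up like a tent. Origin on the ground midway between its feet, z up through the corner, whose edge runs along y 41 mm above the origin; legs slope down 45 deg to +x and -x, feet 36.8 mm either side.
- narrow_b: The second narrow bracket, the same as narrow_a in shape, size, mass and axes; it stands corner up on the bench at the start.
- wide: Wide satin stainless angle bracket, equal legs 52 mm outside at 90 deg, 6 mm thick, 66 mm wide along y, two holes per leg, about 300 g. Origin at the middle of the outer corner edge, which runs along y; legs along +x and +z. At the start the x leg lies flat on the bench, the z leg stands up. Nested: both legs rise at 45 deg, corner edge 1 to 4 mm above the bay floor.
- pumice: Green pumice, 72 x 40 x 28 mm, in the lower tier's toiletries part. Bystander.
- file: Steel nail file, 125 mm long, 12 mm wide, lying in the toiletries part. Bystander.
- brush: Grey silicone brush, 119 x 30 x 22 mm, lying in the toiletries part. Bystander.
- bottle: White capped pump bottle, 62 mm in diameter, 171 mm tall, on the upper tier; origin under its base. Bystander.
- pole (a point): Foot of the caddy's pole on the bench: pole 25 mm in diameter, 680 mm tall. Axes as the caddy's; it stands at x 108, y -125 mm from the caddy's origin.
- upper (a point): Middle of the upper tier's floor (335 mm above the bench), axes as the caddy's: tray 131 mm in x, 226 mm in y, its rail 48 mm above the floor.
Mind the look-alikes: they are no part of the job. Leave any blue or purple look-alike of the narrow_b alone.

How it is judged:
By the outcome, as a careful person would: the job done as asked, in the order asked, and still so for the second after the job is handed in, with the robot touching nothing.
It also fails if it takes over 54 s, if anything falls off the work surface, if the arm or the gripper's body presses on something with over 40 N, if the wrist force passes 120 N, or if a joint passes its speed limit or range.

## Robot

A 7-joint arm with a two-finger parallel gripper is mounted at the origin on the work surface. World frame = base frame: x ahead of the robot, y to its left, z up, the work surface at z = 0. Lengths are in m, angles in rad, forces in N, time in s.
With the tool pointing down it reaches from about 0.4 to 0.85 m from the base axis. Payload 4.5 kg.
Tool frame: the origin (TCP) lies midway between the tips of the shut fingers; the grasp point (between the pads) lies 19 mm behind it; z points along the fingers, y is the direction in which the jaws open and shut (so a half turn about z gives the same grasp; the last joint's range is limited). The gripper opens to 88 mm and grips with 3 to 60 N. Pads are 18 mm wide; open, the fingers measure 123 mm over their backs; the gripper's body (75 mm by 187 mm) begins 45 mm behind the grasp point.
Start: joints at [-1.126, 0.689, -0.195, 1.565, 0.157, 0.902, -0.215], TCP at [0.25, 0.573, 0.239] pointing down, gripper open.
Joint ranges: [-3.01, 3.01], [-0.46, 2.08], [-1.47, 1.51], [0.13, 2.56], [-1, 4.14], [0.04, 2.09], [-2.66, 2.66]. Speed limits (rad/s): [2.57, 2.57, 3.14, 3.14, 3.14, 3.14, 3.14].

## Interface

Orientations are given as a unit quaternion [x, y, z, w].
In Python, from plant import get_state, snapshot, finish_job, find_in gives the robot as it stands.
- The arm moves only by the shell command python3 -m creep 'ROWS' [OPENING] [FORCE]. ROWS is JSON, one flat list of numbers, 6 for each row, row after row: the shift along the tool's x, y, z in mm, then the turn, a rotation vector about the tool's x, y, z in degrees. In form: [tx, ty, tz, wx, wy, wz, tx, ty, tz, wx, wy, wz, ...]. A call has 1 to 5 rows; each row shifts and turns the pose as measured when the row begins, along the tool's axes as they then stand; what a row does not reach is not made up. A row lasts 1/12 s, in which the tool goes at most 41.7 mm and 7.16 degrees, less where a joint would pass 70% of its speed; a pose out of reach is approached as far as the arm can. A call is refused whole if a number of a shift passes 41.7 or a number of a turn 7.16, either way. A call with a gripper value outside its range is refused whole. OPENING is the finger opening in mm, from 0 to 88.1, set as the call begins (- or left out, the last holds). The fingers move at their own pace and stop on an object; FORCE is the grip in N (left out, the last holds). Time passes only in rows, so rows that do not move let the fingers close. It gives the time, the measured TCP pose, the force and the opening at its end, in the units of the state.
- get_state(): the state, without advancing time (a new reading comes with each control period).
- snapshot(name): name is "scene" or "top" or "wrist"; returns a dict with "color" (420x560x3 uint8, red, green, blue), "intrinsics" (3x3 intrinsics, pixels), "extrinsics" (4x4, takes a point from world to camera coordinates). Camera axes: x right, y down, z forward; pixel columns grow to the right and rows downward; lengths in m; the calibration is good to about 2 mm. A picture is of the moment at which its call begins. There is no depth.
- finish_job(): hands the job in, once; it reports no verdict.
Trained networks look in the newest picture that a camera, given by its name, has taken for a name from the list of things; names that differ only in an ending like _2 or _b are one class to them, and where a whole thing is asked for, a point or a joint stands for the part that bears it (a point fixed in the world has none). Each returns a list of dicts, best first, with "score" (0 to 1); they miss things now and then, are a little off and sometimes report something else, mostly with a low value. They report only what shows in the picture. A call takes as long as a camera call. They do not tell look-alikes from the thing itself.
- find_in(thing, camera): "xy" ([column, row] in pixels, amid what is visible of it).
The state is a dict: "clock": time; "q": joint angles; "qd": joint speeds; "joint_torque": joint torques, N m; "tool_pos": TCP position; "eef_rot": TCP orientation; "contact_force": force on the tool from outside, world axes, zero at the start; "moment": the same for the moment, N m; "opening": opening from 0.0 (shut) to 1.0 (fully open).
Only numpy, scipy, OpenCV 4.12 (cv2) and the standard library are available. Lean on these libraries where they do the work, as an engineer would, in place of code of your own. Each camera call takes 0.05 s, during which the arm holds its last target.

## Working session

There is one attempt and no reset: what is moved stays moved. The work goes in short steps, Python scripts to look and compute and a shell command to move; the robot and the scene stay as the last step left them, time stands still between calls to the robot, and variables do not carry over. Pictures are saved under pics/ and viewed, and the job is handed in when it is done.

```bash
ls; mkdir -p pics; cat > h.py <<'E'
import numpy as np,cv2
from plant import *
def snap(n,f,scale=1):
    s=snapshot(n);np.savez('pics/'+f+'.npz',**{k:np.array(v) for k,v in s.items()})
    im=cv2.cvtColor(s['color'],cv2.COLOR_RGB2BGR)
    cv2.imwrite('pics/'+f+'.png',im);return s
E
python3 - <<'E'
from h import *
for n in ['scene','top','wrist']:
    s=snap(n,n+'0')
    print(n,np.round(s['intrinsics'],1).tolist(),np.round(s['extrinsics'],4).tolist())
st=get_state();print(st)
for n in ['scene','top','wrist']:
  for t in ['caddy','narrow_a','wide','pumice','bottle','bay','pole']:
    try: print(n,t,[(np.round(d['xy']).tolist(),round(d['score'],2)) for d in find_in(t,n)][:5])
    except Exception as e: print(n,t,e)
E
```

```text
pics
scene [[546.1, 0.0, 276.1], [0.0, 546.1, 205.0], [0.0, 0.0, 1.0]] [[-0.6367, 0.7709, -0.0199, 0.3081], [0.4697, 0.3672, -0.8028, -0.0843], [-0.6116, -0.5204, -0.5959, 1.623], [0.0, 0.0, 0.0, 1.0]]
top [[466.3, 0.0, 286.1], [0.0, 466.3, 209.0], [0.0, 0.0, 1.0]] [[0.0043, -0.9998, -0.017, 0.056], [-0.9956, -0.0027, -0.0933, 0.5824], [0.0932, 0.0173, -0.9955, 1.1528], [0.0, 0.0, 0.0, 1.0]]
wrist [[352.8, 0.0, 278.3], [0.0, 352.8, 212.8], [0.0, 0.0, 1.0]] [[0.3992, 0.9169, -0.0021, -0.6233], [0.873, -0.3794, 0.3066, -0.0425], [0.2803, -0.1243, -0.9518, 0.3903], [0.0, 0.0, 0.0, 1.0]]
{'clock': 0.15, 'q': array([-1.12616453,  0.68976835, -0.19454067,  1.56604799,  0.15729716,
        0.9024989 , -0.21509755]), 'qd': array([-0.00162675, -0.00249112,  0.00133285, -0.00273598, -0.00145333,
        0.00081481, -0.00092158]), 'joint_torque': array([-1.16216179e-03, -5.27859986e+01, -1.26845945e+00, -1.53586274e+01,
       -5.25089283e-02,  3.96936506e-03,  1.26003360e-04]), 'tool_pos': array([0.24945126, 0.57256809, 0.23812417]), 'eef_rot': array([ 2.03940380e-01,  9.78983083e-01, -6.60089
[... 396 characters left out ...]
umice [([145.0, 95.0], 0.67), ([182.0, 235.0], 0.57)]
scene bottle [([146.0, 95.0], 0.92), ([161.0, 211.0], 0.27)]
scene bay [([160.0, 218.0], 0.94)]
scene pole [([158.0, 218.0], 0.79)]
top caddy [([415.0, 181.0], 0.6)]
top narrow_a [([214.0, 262.0], 0.89), ([250.0, 302.0], 0.81), ([166.0, 270.0], 0.73), ([327.0, 193.0], 0.65)]
top wide [([211.0, 184.0], 0.62)]
top pumice [([390.0, 202.0], 0.79)]
top bottle [([211.0, 184.0], 0.72), ([465.0, 166.0], 0.65)]
top bay [([411.0, 182.0], 0.56)]
top pole [([411.0, 185.0], 0.86)]
wrist caddy []
wrist narrow_a [([122.0, 404.0], 0.81), ([190.0, 377.0], 0.62)]
wrist wide [([122.0, 405.0], 0.27)]
wrist pumice []
wrist bottle []
wrist bay []
wrist pole []
```

View pics/scene0.png

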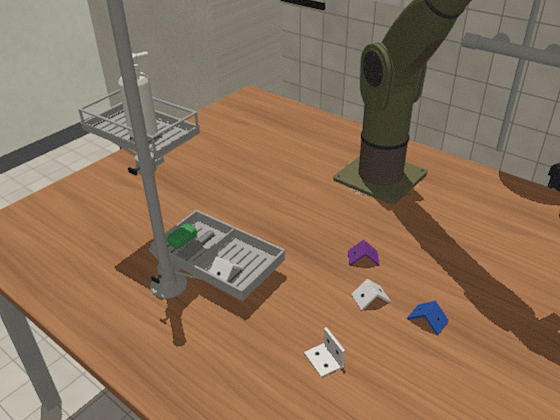

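View pics/top0.png

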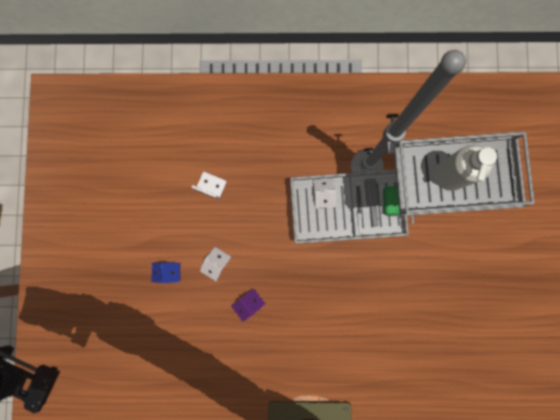

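View pics/wrist0.png

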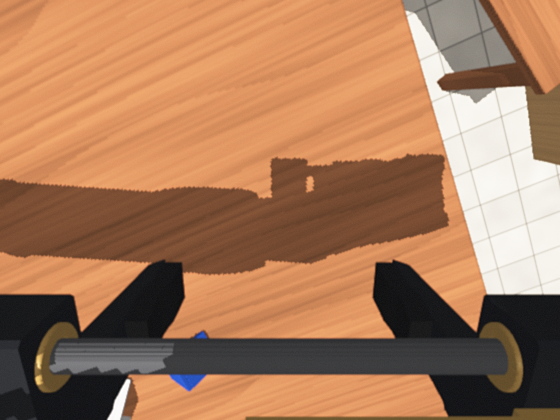

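```bash
python3 - <<'E'
import cv2
a=cv2.imread('pics/top0.png');b=cv2.imread('pics/scene0.png')
c=lambda im,x,y,w,h,s:cv2.resize(im[y:y+h,x:x+w],None,fx=s,fy=s,interpolation=cv2.INTER_CUBIC)
cv2.imwrite('pics/z1.png',c(a,280,150,140,105,5.7))
cv2.imwrite('pics/z2.png',c(a,140,165,140,105+10,5))
cv2.imwrite('pics/z3.png',c(b,150,200,140,105,5.7))
cv2.imwrite('pics/z4.png',c(b,290,235,170,140,4))
E
```

```text
(no output)
```

View pics/z1.png

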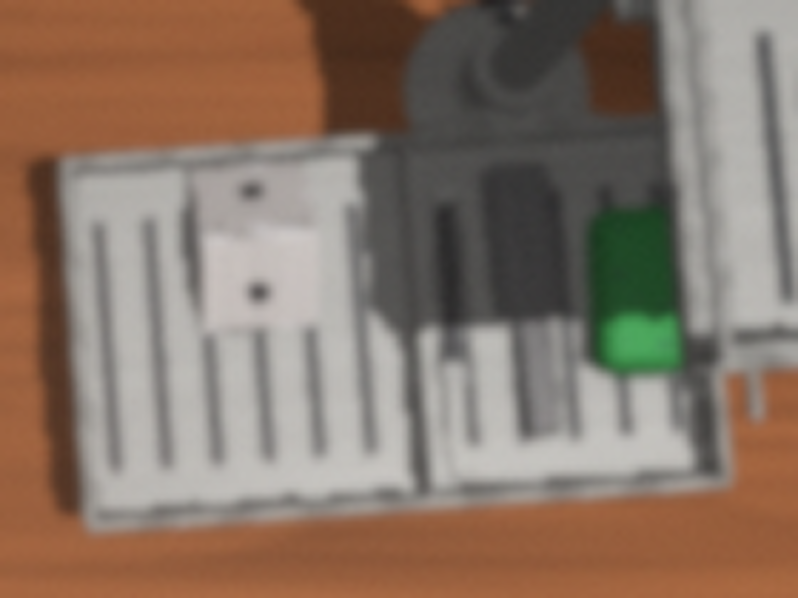

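View pics/z2.png

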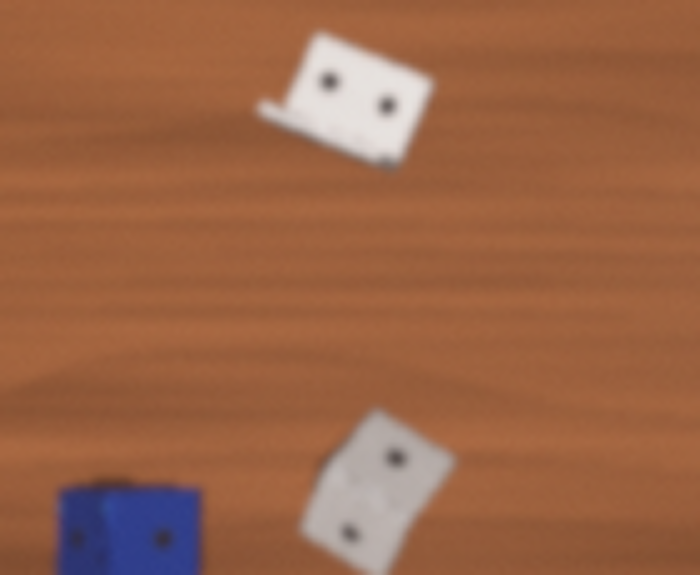

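View pics/z3.png

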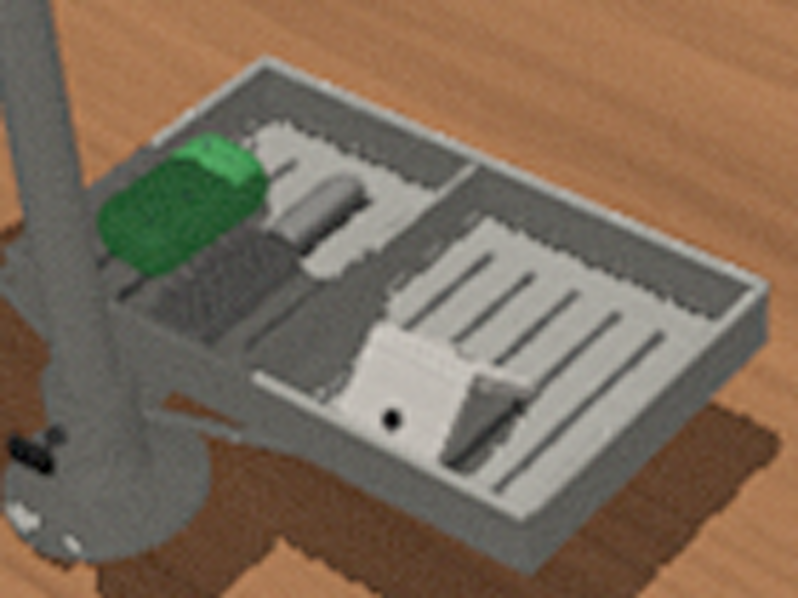

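View pics/z4.png

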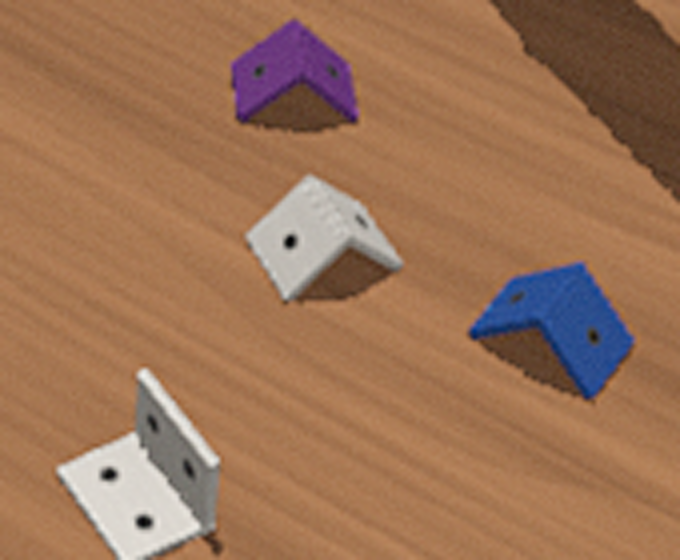

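```bash
cat >> h.py <<'E'
from scipy.optimize import minimize,least_squares
from scipy.spatial.transform import Rotation as R
def load(f):
    d=np.load('pics/'+f+'.npz');return d['color'],d['intrinsics'],d['extrinsics']
def proj(P,K,E):
    c=np.atleast_2d(P)@E[:3,:3].T+E[:3,3];p=c@K.T;return p[:,:2]/p[:,2:]
def ray(u,K,E):
    d=E[:3,:3].T@np.linalg.solve(K,[u[0],u[1],1]);return -E[:3,:3].T@E[:3,3],d/np.linalg.norm(d)
def atz(u,z,K,E):
    o,d=ray(u,K,E);return o+d*(z-o[2])/d[2]
def tri(obs):
    A=0;b=0
    for u,K,E in obs:
        o,d=ray(u,K,E);M=np.eye(3)-np.outer(d,d);A=A+M;b=b+M@o
    return np.linalg.solve(A,b)
def boxp(lo,hi): return np.array([[x,y,z] for x in(lo[0],hi[0]) for y in(lo[1],hi[1]) for z in(lo[2],hi[2])])
s=np.sqrt(.5)
W=[boxp([0,-.033,0],[.052,.033,.006]),boxp([0,-.033,0],[.006,.033,.052])]
# narrow: corner up, legs down
Rn=R.from_euler('y',135,degrees=True).as_matrix()
N0=[boxp([0,-.025,0],[.052,.025,.006]),boxp([0,-.025,0],[.006,.025,.052])]
N=[ (b@Rn.T)+[0,0,.041] for b in N0]
def sil(boxes,T,K,E,shape,ss=4):
    m=np.zeros((shape[0]*ss,shape[1]*ss),np.uint8)
    for b in boxes:
        p=proj(b@T[:3,:3].T+T[:3,3],K,E)
        h=cv2.convexHull(((p+.5)*ss*16-8).round().astype(np.int32))
        cv2.fillConvexPoly(m,h,255,shift=4)
    return cv2.resize(m,(shape[1],shape[0]),interpolation=cv2.INTER_AREA)/255.
def T4(x,y,z,yaw):
    T=np.eye(4);T[:3,:3]=R.from_euler('z',yaw).as_matrix();T[:3,3]=x,y,z;return T
E
python3 - <<'E'
from h import *
print(N[0].round(3).tolist(),N[1][:,2].min())
V={n:load(n+'0') for n in('scene','top')}
roi={'N':{'scene':(340,270,400,320),'top':(190,240,240,290)},'W':{'scene':(295,320,355,385),'top':(180,160,235,210)}}
for nm,B,ini in(('N',N,(np.nan,)),('W',W,(np.nan,))):
    masks={}
    for n in V:
        c,K,E=V[n];x0,y0,x1,y1=roi[nm][n]
        m=np.zeros(c.shape[:2]);hsv=cv2.cvtColor(c,cv2.COLOR_RGB2HSV)
        sat=hsv[...,1].astype(float)
        mm=np.clip((110-sat)/60,0,1)
        m[y0:y1,x0:x1]=mm[y0:y1,x0:x1];masks[n]=m
        print(nm,n,m.sum())
    c,K,E=V['top'];ys,xs=np.nonzero(masks['top']>.5);p=atz((xs.mean(),ys.mean()),.02,K,E)
    best=None
    def cost(v):
        return sum(((sil(B,T4(v[0],v[1],v[2]*.5,v[3]/5.),V[n][1],V[n][2],(420,560))-masks[n])**2).sum() for n in V)
    for yaw in np.radians(np.arange(-180,180,30)):
        r=minimize(cost,[p[0],p[1],0,yaw*5],method='Nelder-Mead',options=dict(initial_simplex=np.array([p[0],p[1],0,yaw*5])+np.vstack([np.zeros(4),np.diag([.01,.01,.01,.5])]),maxiter=150))
        if best is None or r.fun<best.fun:best=r
    v=best.x;print(nm,best.fun,v[0],v[1],v[2]*.5,np.degrees(v[3]/5))
    for n in V:
        c,K,E=V[n];r=minimize(lambda w:((sil(B,T4(w[0],w[1],0,w[2]),K,E,(420,560))-masks[n])**2).sum(),[v[0],v[1],v[3]/5],method='Nelder-Mead',options=dict(initial_simplex=np.array([v[0],v[1],v[3]/5])+np.vstack([np.zeros(3),np.diag([.004,.004,.1])])))
        print('  only',n,r.fun,r.x[:2],np.degrees(r.x[2]))
# caddy rim corners
c,Kt,Et=V['top'];c,Ks,Es=V['scene']
zt=lambda x,y:(280+x/5.7,150+y/5.7); zs=lambda x,y:(150+x/5.7,200+y/5.7)
cor={'+x+y':((63,160),(525,518)),'-x+y':((92,525),(765,285)),'-x-y':((727,482),(268,62))}
for k,(a,b) in cor.items():
    print(k,tri([(zt(*a),Kt,Et),(zs(*b),Ks,Es)]), atz(zt(*a),.073,Kt,Et),atz(zs(*b),.073,Ks,Es))
E
```

```text
[[0.0, -0.025, 0.041], [0.004, -0.025, 0.037], [0.0, 0.025, 0.041], [0.004, 0.025, 0.037], [-0.037, -0.025, 0.004], [-0.033, -0.025, -0.0], [-0.037, 0.025, 0.004], [-0.033, 0.025, -0.0]] -1.2193308819748172e-05
N scene 630.1500000000001
N top 599.3166666666666
N 12.473731257208765 0.4431431226885978 0.23993740479715953 0.0026351424051886583 -211.4123148872206
  only scene 5.160345059592464 [0.44054333 0.23905208] -211.88073727450964
  only top 2.430848712033833 [0.44367699 0.23976977] -210.72674443791982
W scene 1120.9666666666667
W top 560.65
W 28.232102076124566 0.6218309662175268 0.2656050074910732 0.003648162832781582 -22.71258372652193
  only scene 7.694842368319876 [0.6189382  0.26429335] -22.872111080924444
  only top 7.426525374855824 [0.62271596 0.2646288 ] -21.754141791944015
+x+y [0.65330354 0.04645477 0.07192259] [0.65404063 0.04539012 0.073     ] [0.65325289 0.04837235 0.073     ]
-x+y [0.49652165 0.03400893 0.07173984] [0.49764438 0.03257053 0.073     ] [0.49650742 0.03638707 0.073     ]
-x-y [ 0.51575548 -0.23504238  0.07077474] [ 0.51685403 -0.23589862  0.073     ] [ 0.51679512 -0.23103347  0.073     ]
```

```bash
cat >> h.py <<'E'
def Rt(jaw,tilt=None):
    """tool rot: y along jaw azimuth(deg), z down"""
    a=np.radians(jaw);y=np.array([np.cos(a),np.sin(a),0]);z=np.array([0,0,-1.]);return np.c_[np.cross(y,z),y,z]
def delta(pos,Rm,st=None):
    st=st or get_state();R0=R.from_quat(st['eef_rot'])
    d=R0.inv().apply(np.array(pos)-st['tool_pos'])*1000
    w=np.degrees((R0.inv()*R.from_matrix(Rm)).as_rotvec())
    n=max(abs(d).max()/41.7,np.linalg.norm(d)/41.7,np.linalg.norm(w)/7.16)
    print('t %.2f pos'%st['clock'],st['tool_pos'].round(4),'d',d.round(1),'w',w.round(2),'rows %.1f'%n,'/row',(d/np.ceil(n)).round(1),(w/np.ceil(n)).round(2), 'F',st['contact_force'].round(1),'q',st['q'].round(2),'op %.1f'%(st['opening']*88.1))
E
python3 - <<'E'
from h import *
delta([.4425,.2395,.16],Rt(59))
E
```

```text
t 1.20 pos [0.2496 0.573  0.2387] d [-310.1 -228.8   78.7] w [ 0.01 -0.    7.46] rows 9.4 /row [-31.  -22.9   7.9] [ 0.   -0.    0.75] F [ 0.8  0.6 -0.3] q [-1.13  0.69 -0.19  1.57  0.16  0.9  -0.22] op 88.2
```

```bash
python3 -m creep '[-31,-23,8,0,0,0.75,-31,-23,8,0,0,0.75,-31,-23,8,0,0,0.75,-31,-23,8,0,0,0.75,-31,-23,8,0,0,0.75]'; python3 -m creep '[-31,-23,8,0,0,0.75,-31,-23,8,0,0,0.75,-31,-23,8,0,0,0.75,-31,-23,8,0,0,0.75,-31,-23,8,0,0,0.75]'
python3 - <<'E'
from h import *
delta([.4425,.2395,.16],Rt(59))
E
```

```text
clock: 1.62
tool_pos: [0.3373, 0.4115, 0.1978]
eef_rot: [0.228, 0.974, 0.008, -0.003]
contact_force: [1.4, -0.5, 0.4]
opening: 1.002
clock: 2.03
tool_pos: [0.4244, 0.2314, 0.154]
eef_rot: [0.26, 0.965, 0.011, -0.002]
contact_force: [0.9, -0.1, -0.1]
opening: 0.995
t 2.03 pos [0.4244 0.2314 0.154 ] d [-11.5  16.2  -5.8] w [ 1.12 -0.53  0.8 ] rows 0.5 /row [-11.5  16.2  -5.8] [ 1.12 -0.53  0.8 ] F [ 0.9 -0.1 -0.1] q [-0.46  0.65 -0.2   2.08  0.25  0.42  0.2 ] op 87.7
```

```bash
python3 -m creep '[-11,16,-6,1.1,-0.5,0.8,0,0,0,0,0,0]'
python3 - <<'E'
from h import *
s=snap('wrist','w1')
st=get_state()
delta([.4425,.2395,.16],Rt(59))
K,E=s['intrinsics'],s['extrinsics']
im=cv2.imread('pics/w1.png')
for b in N:
    p=proj(b@T4(.4425,.2395,0,np.radians(-31))[:3,:3].T+[.4425,.2395,0],K,E)
    for q in p: cv2.circle(im,tuple(q.round().astype(int).tolist()),2,(0,0,255),-1)
cv2.imwrite('pics/w1o.png',im)
E
```

```text
clock: 2.2
tool_pos: [0.4452, 0.2258, 0.1584]
eef_rot: [0.276, 0.961, -0.006, -0.0]
contact_force: [0.4, 2.1, 0.1]
opening: 1.002
t 2.25 pos [0.4427 0.2221 0.1575] d [ 9.4 14.6 -2.8] w [-1.03  0.08 -1.16] rows 0.4 /row [ 9.4 14.6 -2.8] [-1.03  0.08 -1.16] F [-0.6 -1.7  0.3] q [-0.45  0.66 -0.18  2.02  0.25  0.5   0.19] op 88.2
```

View pics/w1o.png

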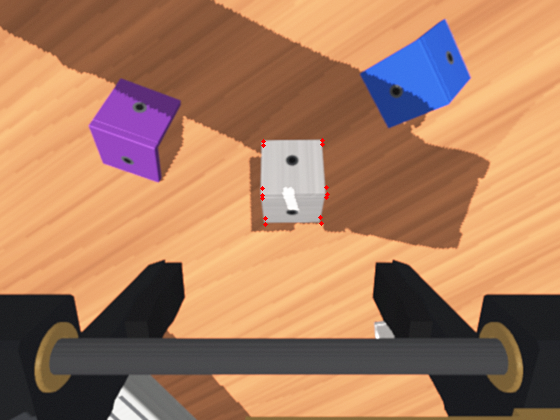

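```bash
python3 -m creep '[9,14.5,10,-1,0,-1.1,0,0,20,0,0,0,0,0,0,0,0,0,0,0,0,0,0,0]'
python3 - <<'E'
from h import *
delta([.4425,.2395,.013],Rt(59))
E
```

```text
clock: 2.58
tool_pos: [0.4424, 0.2395, 0.1272]
eef_rot: [0.267, 0.964, 0.0, 0.001]
contact_force: [1.3, 1.3, 0.5]
opening: 0.999
t 2.58 pos [0.4424 0.2395 0.1272] d [ 1.000e-01 -1.000e-01  1.142e+02] w [ 0.08  0.09 -0.03] rows 2.7 /row [ 0.  -0.  38.1] [ 0.03  0.03 -0.01] F [1.3 1.3 0.5] q [-0.49  0.72 -0.16  2.03  0.27  0.41  0.17] op 88.1
```

```bash
python3 -m creep '[0,0,30,0,0,0,0,0,30,0,0,0,0,0,25,0,0,0,0,0,15,0,0,0,0,0,0,0,0,0]'
python3 - <<'E'
from h import *
delta([.4425,.2395,.013],Rt(59))
E
```

```text
clock: 3.0
tool_pos: [0.4446, 0.2438, 0.0288]
eef_rot: [0.266, 0.964, 0.004, 0.004]
contact_force: [-0.5, 0.6, 0.5]
opening: 1.001
t 3.00 pos [0.4446 0.2438 0.0288] d [-0.4 -5.  15.8] w [0.6  0.26 0.2 ] rows 0.4 /row [-0.4 -5.  15.8] [0.6  0.26 0.2 ] F [-0.5  0.6  0.5] q [-0.55  0.9  -0.07  2.07  0.32  0.17  0.13] op 88.2
```

```bash
python3 -m creep '[0,-5,8,0.6,0,0,0,0,5,0,0,0,0,0,0,0,0,0]'
python3 - <<'E'
from h import *
delta([.4425,.2395,.013],Rt(59))
E
```

```text
clock: 3.25
tool_pos: [0.4423, 0.2404, 0.0172]
eef_rot: [0.265, 0.964, -0.0, 0.003]
contact_force: [0.3, -0.0, 1.1]
opening: 1.0
t 3.25 pos [0.4423 0.2404 0.0172] d [-0.6 -0.7  4.2] w [0.06 0.3  0.26] rows 0.1 /row [-0.6 -0.7  4.2] [0.06 0.3  0.26] F [ 0.3 -0.   1.1] q [-0.56  0.93 -0.05  2.07  0.32  0.15  0.13] op 88.1
```

```bash
python3 -m creep '[-0.6,-0.7,3,0,0.3,0.2,0,0,0,0,0,0]'; python3 -m creep '[0,0,0,0,0,0,0,0,0,0,0,0,0,0,0,0,0,0,0,0,0,0,0,0,0,0,0,0,0,0]' 44 30
python3 - <<'E'
from h import *
delta([.4425,.2395,.013],Rt(59))
E
```

```text
clock: 3.42
tool_pos: [0.4431, 0.2399, 0.0154]
eef_rot: [0.267, 0.964, 0.001, 0.001]
contact_force: [0.2, -0.2, -0.0]
opening: 1.003
clock: 3.83
tool_pos: [0.4446, 0.2401, 0.0173]
eef_rot: [0.267, 0.964, 0.003, 0.002]
contact_force: [-0.3, 0.5, 0.3]
opening: 0.646
t 3.83 pos [0.4446 0.2401 0.0173] d [ 1.4 -1.6  4.3] w [ 0.36  0.1  -0.03] rows 0.1 /row [ 1.4 -1.6  4.3] [ 0.36  0.1  -0.03] F [-0.3  0.5  0.3] q [-0.55  0.93 -0.06  2.07  0.32  0.15  0.13] op 56.9
```

```bash
python3 -m creep '[1,-1,3,0,0,0,0,0,0,0,0,0,0,0,0,0,0,0]' 44 35
python3 - <<'E'
from h import *
delta([.4425,.2395,.013],Rt(59))
E
```

```text
clock: 4.08
tool_pos: [0.4436, 0.2397, 0.0145]
eef_rot: [0.268, 0.964, 0.003, 0.002]
contact_force: [1.0, -0.8, 2.3]
opening: 0.557
t 4.08 pos [0.4436 0.2397 0.0145] d [ 0.8 -0.7  1.5] w [ 0.4   0.16 -0.05] rows 0.1 /row [ 0.8 -0.7  1.5] [ 0.4   0.16 -0.05] F [ 1.  -0.8  2.3] q [-0.55  0.93 -0.06  2.07  0.32  0.14  0.13] op 49.1
```

```bash
python3 -m creep '[0,0,-10,0,0,0,0,0,-25,0,0,0,0,0,-40,0,0,0,0,0,-40,0,0,0,0,0,-40,0,0,0]' 44 40
python3 - <<'E'
from h import *
_,K,E=load('top0')
for u in [(400,137),(525,133),(532,203),(402,215)]: print(atz(u,.383,K,E).round(3))
C=T4(.5805,-.0341,0,np.radians(4.3))
for n,p in dict(bay=[0,0,.045],pole=[.108,-.125,0]).items(): print(n,C@np.r_[p,1])
delta(( C@[.0,.0,.25,1])[:3],Rt(94.3))
snap('wrist','w2');snap('scene','s2')
E
```

```text
clock: 4.5
tool_pos: [0.4364, 0.2361, 0.1677]
eef_rot: [0.266, 0.964, -0.006, -0.005]
contact_force: [1.4, 1.4, -3.2]
opening: 0.56
[ 0.679 -0.151  0.383]
[ 0.686 -0.372  0.383]
[ 0.561 -0.379  0.383]
[ 0.539 -0.152  0.383]
bay [ 0.5805 -0.0341  0.045   1.    ]
pole [ 0.69756834 -0.15065044  0.          1.        ]
t 4.50 pos [0.4364 0.2361 0.1677] d [-261.7 -159.1  -81.8] w [ -0.63  -0.59 -35.16] rows 7.6 /row [-32.7 -19.9 -10.2] [-0.08 -0.07 -4.39] F [ 1.4  1.4 -3.2] q [-0.46  0.65 -0.21  2.01  0.25  0.53  0.19] op 49.3
```

View pics/w2.png

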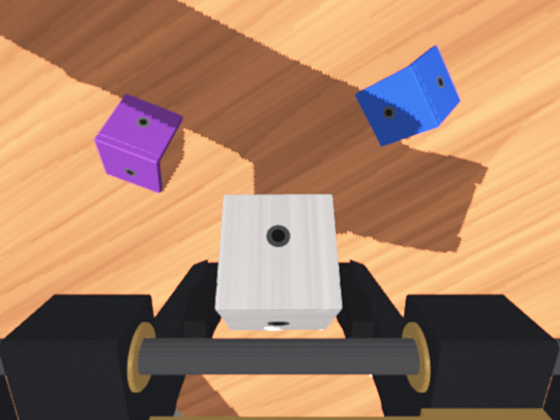

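View pics/s2.png

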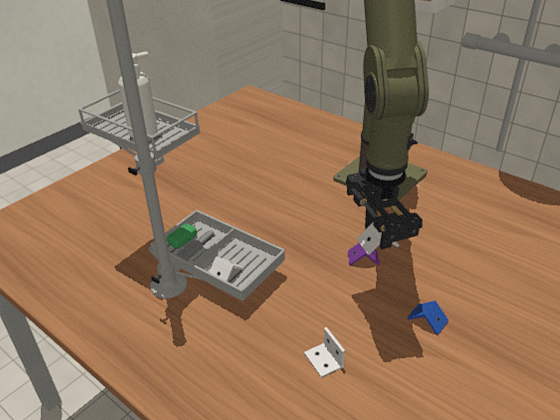

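```bash
python3 - <<'E'
from h import *
c,K,E=load('w2');st=get_state()
C=T4(.5805,-.0341,0,np.radians(4.3))
# held bracket fit: tool frame -> narrow frame with z up = -tool z ; params x,z offset & pitch
R0=R.from_quat(st['eef_rot']).as_matrix();p0=st['tool_pos']
Ei=np.linalg.inv(E);print('cam in tool',R0.T@(Ei[:3,3]-p0),'axes',(R0.T@Ei[:3,:3]).round(3).tolist())
flip=np.diag([-1.,1,-1])
obs=np.array([[224,195],[332,195],[216,312],[342,312],[230,328],[330,328]])
pts=np.array([[-.0368,1,.0042],[-.0368,-1,.0042],[0,1,.041],[0,-1,.041],[.0368,1,.0042],[.0368,-1,.0042]])*[1,.025,1]
def f(v,sg=1):
    P=(R.from_euler('y',v[3]).apply(pts*[sg,sg,1])@flip.T+v[:3])
    return (proj(P@R0.T+p0,K,E)-obs).ravel()
for sg in(1,-1):
    r=least_squares(f,[0,0,.0145,0],args=(sg,));print(sg,r.cost,r.x[:3]*1000,np.degrees(r.x[3]),r.fun.round(1))
delta((C@[.06,.08,.20,1])[:3],Rt(94.3))
E
```

```text
cam in tool [ 0.08052597 -0.00299533 -0.14160625] axes [[0.001, -0.954, -0.301], [1.0, 0.005, -0.012], [0.013, -0.301, 0.954]]
1 19741.408354288214 [-768.80739567  -18.86337782 1460.95325277] -12.182039876763197 [ 60.   75.7 -57.9  75.6  68.  -32.1 -68.1 -32.2  53.9 -43.  -56.  -43.1]
-1 717.054185723627 [19.18140882 -4.37812315  1.3366121 ] 113.18099625754608 [  8.4   7.4  -4.5   7.9  14.8  -9.1 -14.   -8.3 -19.7   0.3  16.3   1.5]
t 4.60 pos [0.4403 0.2386 0.1718] d [-263.2  -62.   -28.3] w [ -0.05  -0.06 -35.22] rows 6.5 /row [-37.6  -8.9  -4. ] [-0.01 -0.01 -5.03] F [-0.1 -0.7 -1.6] q [-0.46  0.64 -0.21  2.    0.25  0.53  0.19] op 49.2
```

```bash
cat > held.py <<'E'
from h import *
flip=np.diag([-1.,1,-1])
pts=np.array([[-.0368,-1,.0042],[-.0368,1,.0042],[0,-1,.041],[0,1,.041],[.0368,-1,.0042],[.0368,1,.0042]])*[1,.025,1]
def fit(obs,K,E,p0,R0):
    def f(v):
        P=(R.from_euler('yz',[v[3],v[4]]).apply(pts)@flip.T+v[:3])
        return (proj(P@R0.T+p0,K,E)-obs).ravel()
    r=least_squares(f,[0,0,.0145,0,0]);print(r.cost,'tool-frame mm',(r.x[:3]*1000).round(1),'pitch,yaw',np.degrees(r.x[3:]).round(1),r.fun.round(1))
    return r.x
E
python3 - <<'E'
from held import *
c,K,E=load('w2')
R0=R.from_quat([.266,.964,-.006,-.005]).as_matrix();p0=np.array([.4364,.2361,.1677])
Ei=np.linalg.inv(E);print('cam in tool',R0.T@(Ei[:3,3]-p0))
fit(np.array([[224,195],[332,195],[216,312],[342,312],[230,328],[330,328]]),K,E,p0,R0)
im=cv2.imread('pics/w2.png');cv2.imwrite('pics/w2z.png',cv2.resize(im[180:340,190:370],None,fx=4,fy=3.6))
E
```

```text
cam in tool [ 0.07928965 -0.00066899 -0.14524535]
8.843859525799608 tool-frame mm [ 1.2 -0.3 16. ] pitch,yaw [2.2 0.5] [-0.5  0.3  1.1 -0.6 -0.4  0.3  0.6 -0.6  2.1  0.7 -3.2  0. ]
```

View pics/w2z.png

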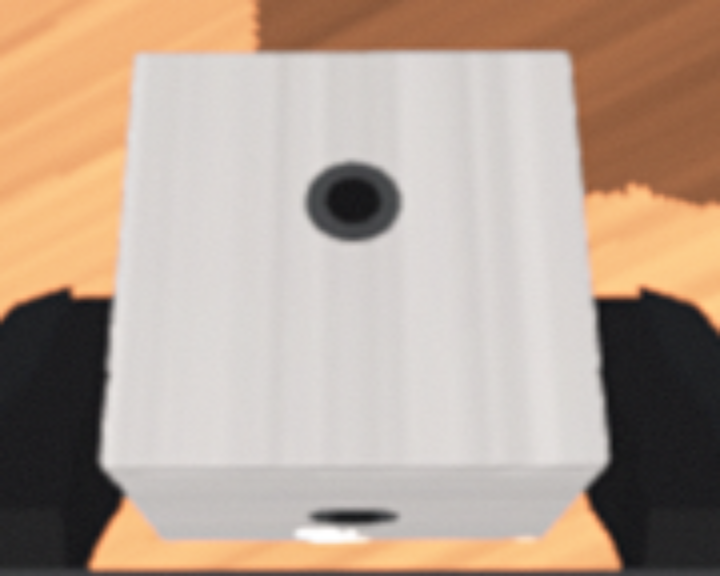

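```bash
python3 -m creep '[-37,-9,-4,0,0,-5,-38,-9,-4,0,0,-5,-38,-9,-4,0,0,-5,-38,-9,-4,0,0,-5,-38,-9,-4,0,0,-5]'
python3 - <<'E'
from h import *
C=T4(.5805,-.0341,0,np.radians(4.3))
delta((C@[.06,.08,.20,1])[:3],Rt(94.3))
E
```

```text
clock: 5.02
tool_pos: [0.5934, 0.1372, 0.1911]
eef_rot: [0.03, 1.0, -0.001, -0.006]
contact_force: [0.8, 1.1, -3.6]
opening: 0.552
t 5.02 pos [0.5934 0.1372 0.1911] d [-45.9 -84.5  -9.3] w [-0.03 -0.73 -7.72] rows 2.3 /row [-15.3 -28.2  -3.1] [-0.01 -0.24 -2.57] F [ 0.8  1.1 -3.6] q [-0.07  0.75 -0.42  1.64  0.38  0.84  0.87] op 48.6
```

```bash
python3 -m creep '[-15,-28,-3,0,-0.2,-2.6,-15,-28,-3,0,-0.2,-2.6,-14,-28,-3,0,-0.2,-2.5,0,0,0,0,0,0,0,0,0,0,0,0]'
python3 - <<'E'
from held import *
c,K,E=load('w2')
R0=R.from_quat([.266,.964,-.006,-.005]).as_matrix();p0=np.array([.4364,.2361,.1677])
fit(np.array([[223.5,194.3],[332.7,194.3],[214.7,309],[342.3,309],[230.7,329.2],[325.,329.4]]),K,E,p0,R0)
C=T4(.5805,-.0341,0,np.radians(4.3))
delta((C@[.06,.08,.20,1])[:3],Rt(94.3))
snap('wrist','w3')
E
```

```text
clock: 5.43
tool_pos: [0.6428, 0.0386, 0.1931]
eef_rot: [-0.036, 0.999, -0.002, -0.003]
contact_force: [0.0, 0.5, -2.2]
opening: 0.559
0.5756307386856301 tool-frame mm [ 1.  -0.7 16.4] pitch,yaw [ 0.5 -0.1] [ 0.4 -0.2 -0.1 -0.1 -0.   0.1 -0.6  0.2 -0.2  0.1  0.7 -0. ]
t 5.43 pos [0.6428 0.0386 0.1931] d [ 7.6 12.1 -7. ] w [-0.25 -0.31 -0.14] rows 0.4 /row [ 7.6 12.1 -7. ] [-0.25 -0.31 -0.14] F [ 0.   0.5 -2.2] q [ 0.11  0.8  -0.46  1.53  0.42  0.91  1.15] op 49.2
```

View pics/w3.png

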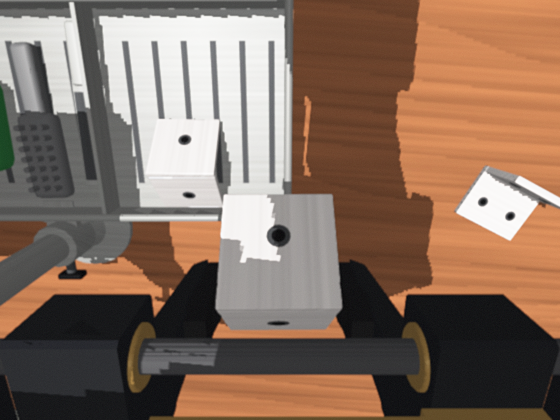

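```bash
python3 - <<'E'
from h import *
im=cv2.imread('pics/w3.png');cv2.imwrite('pics/w3z.png',cv2.resize(im[90:240,80:310],None,fx=3.4,fy=3.4,interpolation=cv2.INTER_CUBIC))
E
```

```text
(no output)
```

View pics/w3z.png

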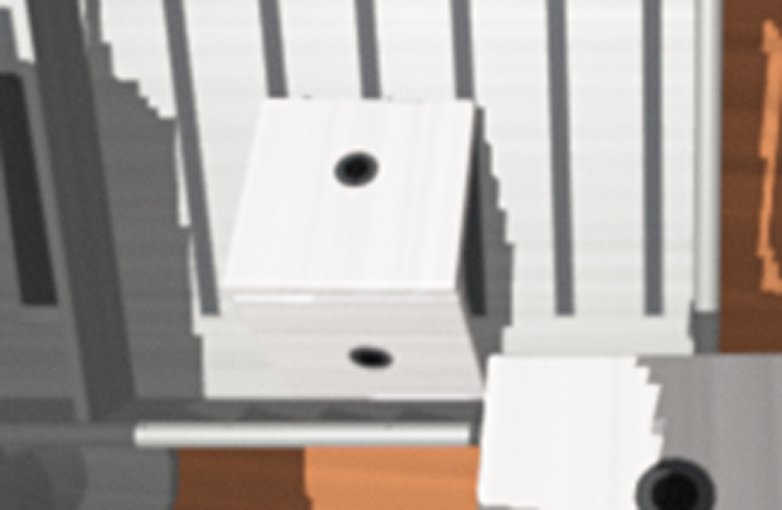

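```bash
python3 - <<'E'
from h import *
c,K,E=load('w3')
z=lambda l:np.array(l)/3.4+[80,90]-0.35
obs=z([[267,98],[476,100],[226,291],[459,292],[484,396]])
pts=np.array([[-.0368,-1,.0042],[-.0368,1,.0042],[0,-1,.041],[0,1,.041],[.0368,1,.0042]])*[1,.025,1]
def f(v,zz=None): 
    return (proj((T4(v[0],v[1],v[2] if zz is None else zz,v[3])@np.c_[pts,np.ones(len(pts))].T).T[:,:3],K,E)-obs).ravel()
for zz in(None,.045):
    r=least_squares(f,[.61,-.03,.045,.07],args=(zz,),x_scale=[.01,.01,.01,.1]);print(zz,r.x[:3].round(4),np.degrees(r.x[3]).round(2),r.fun.round(1))
# caddy rim +y inner/outer edge line and floor/wall features at z
for nm,u,zh in[('divider top L?',(35,0),.070),('divider R top',(78,0),.07),('+y rim in top',(697,0),.073),('+y rim out top',(720,0),.073),('+y rim in',(695,300),.073),('+y rim out',(718,300),.073),('+x rim in',(300,427),.073),('+x rim out',(300,446),.073),('+xfloor edge',(560,316),.045)]:
    print(nm,atz(z([u])[0],zh,K,E).round(4))
# same corners of a in top/scene
for n,sc,off,o2 in[('top0',5.7,(280,150),[[322,328],[205,330],[320,232],[203,238]]),]:
    c,K,E=load(n)
E
```

```text
None [ 0.6201 -0.0369  0.0418] 3.62 [-0.4  0.9  0.3  1.  -0.2 -1.8 -0.8 -1.3  1.4  1.6]
0.045 [ 0.6196 -0.0361  0.045 ] 3.64 [-0.8  0.5  0.6  0.5 -0.8 -1.5 -0.5 -1.1  1.7  2.1]
divider top L? [ 0.566  -0.1045  0.07  ]
divider R top [ 0.5653 -0.0954  0.07  ]
+y rim in top [0.5559 0.0355 0.073 ]
+y rim out top [0.5555 0.0403 0.073 ]
+y rim in [0.6195 0.0401 0.073 ]
+y rim out [0.6192 0.0452 0.073 ]
+x rim in [ 0.6564 -0.0494  0.073 ]
+x rim out [ 0.6611 -0.0495  0.073 ]
+xfloor edge [0.6319 0.0075 0.045 ]
```

```bash
python3 - <<'E'
from h import *
delta([.5454,-.0407,.13],Rt(93.7))
E
```

```text
t 5.48 pos [0.6428 0.0369 0.1927] d [102.3 -70.   63.8] w [-0.4  -0.34  0.41] rows 3.3 /row [ 25.6 -17.5  16. ] [-0.1  -0.08  0.1 ] F [-0.6 -1.5 -1.7] q [ 0.11  0.8  -0.46  1.54  0.42  0.92  1.15] op 49.1
```

```bash
python3 -m creep '[26,-17,13,-0.1,-0.1,0.1,26,-18,16,-0.1,-0.1,0.1,26,-18,16,-0.1,-0.1,0.1,20,-15,15,0,0,0,0,0,0,0,0,0]'
python3 - <<'E'
from h import *
delta([.5454,-.0407,.13],Rt(93.7))
E
```

```text
clock: 5.9
tool_pos: [0.5426, -0.0329, 0.1287]
eef_rot: [-0.037, 0.999, 0.002, -0.002]
contact_force: [-0.9, -0.1, -2.4]
opening: 0.552
t 5.90 pos [ 0.5426 -0.0329  0.1287] d [-2.2 -8.  -1.3] w [ 0.23 -0.23  0.55] rows 0.2 /row [-2.2 -8.  -1.3] [ 0.23 -0.23  0.55] F [-0.9 -0.1 -2.4] q [ 0.22  0.77 -0.41  1.9   0.52  0.58  1.12] op 48.7
```

```bash
python3 -m creep '[-2.2,-8,0,0.2,-0.2,0.5,0,0,0,0,0,0,0,0,0,0,0,0]'
python3 - <<'E'
from h import *
delta([.5454,-.0407,.09],Rt(93.7))
snap('wrist','w4');snap('scene','s4');snap('top','t4')
delta([.5454,-.0407,.09],Rt(93.7))
E
```

```text
clock: 6.15
tool_pos: [0.5436, -0.0387, 0.128]
eef_rot: [-0.034, 0.999, 0.001, -0.002]
contact_force: [0.6, -0.2, -1.5]
opening: 0.56
t 6.15 pos [ 0.5436 -0.0387  0.128 ] d [-1.8 -2.1 38. ] w [ 0.08 -0.21  0.21] rows 0.9 /row [-1.8 -2.1 38. ] [ 0.08 -0.21  0.21] F [ 0.6 -0.2 -1.5] q [ 0.23  0.77 -0.41  1.9   0.52  0.58  1.12] op 49.3
t 6.30 pos [ 0.544  -0.0389  0.1282] d [-1.4 -1.9 38.2] w [ 0.06 -0.17  0.21] rows 0.9 /row [-1.4 -1.9 38.2] [ 0.06 -0.17  0.21] F [ 0.3  0.8 -2.6] q [ 0.23  0.77 -0.41  1.89  0.52  0.58  1.12] op 49.2
```

View pics/w4.png

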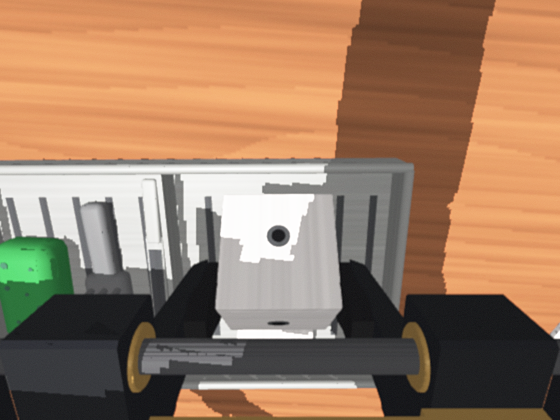

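View pics/s4.png

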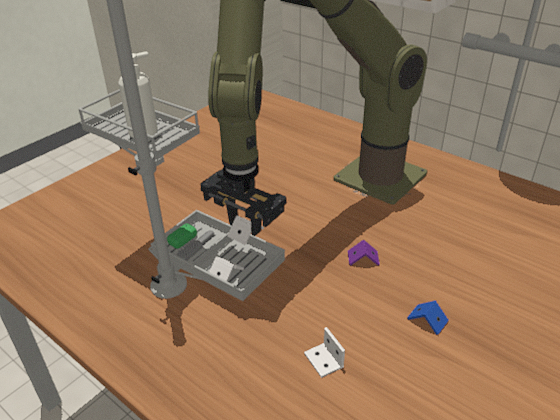

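```bash
python3 - <<'E'
from h import *
im=cv2.imread('pics/w4.png');cv2.imwrite('pics/w4z.png',cv2.resize(im[150:210,150:420],None,fx=2.9,fy=6,interpolation=cv2.INTER_CUBIC))
E
python3 -m creep '[-1.5,-2,15,0,-0.1,0.2,0,0,15,0,0,0,0,0,0,0,0,0,0,0,0,0,0,0]'
python3 - <<'E'
from h import *
delta([.5454,-.0407,.064],Rt(93.7))
E
```

```text
clock: 6.63
tool_pos: [0.5501, -0.0375, 0.0995]
eef_rot: [-0.034, 0.999, 0.002, 0.003]
contact_force: [0.3, -0.1, -1.9]
opening: 0.556
t 6.63 pos [ 0.5501 -0.0375  0.0995] d [ 5.1 -2.9 35.5] w [0.17 0.4  0.17] rows 0.9 /row [ 5.1 -2.9 35.5] [0.17 0.4  0.17] F [ 0.3 -0.1 -1.9] q [ 0.2   0.82 -0.37  1.9   0.56  0.52  1.09] op 49.0
```

View pics/w4z.png

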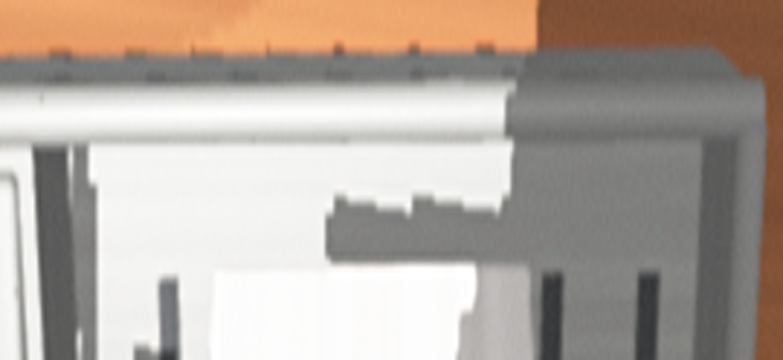

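```bash
python3 - <<'E'
from h import *
c,K,E=load('w4')
for r in(163,173): print(atz((300,r-.4),.073,K,E).round(4))
print(atz((300,194-.4+.4),.128-.0164+.0042,K,E).round(4))
E
python3 -m creep '[5,-3,5,0,0.3,0.2,0,0,0,0,0,0,0,0,0,0,0,0]'
python3 - <<'E'
from h import *
delta([.5454,-.0407,.064],Rt(93.7))
E
```

```text
[ 0.4974 -0.0301  0.073 ]
[ 0.5031 -0.0296  0.073 ]
[ 0.5049 -0.032   0.1158]
clock: 6.88
tool_pos: [0.5464, -0.04, 0.0957]
eef_rot: [-0.032, 0.999, 0.002, 0.002]
contact_force: [0.6, -0.3, -2.3]
opening: 0.558
t 6.88 pos [ 0.5464 -0.04    0.0957] d [ 1.1 -0.8 31.7] w [0.2  0.24 0.02] rows 0.8 /row [ 1.1 -0.8 31.7] [0.2  0.24 0.02] F [ 0.6 -0.3 -2.3] q [ 0.21  0.82 -0.36  1.91  0.56  0.5   1.09] op 49.2
```

```bash
python3 -m creep '[2,-1,8,0.2,0.2,0,1,0,8,0,0,0,1,0,4,0,0,0,0,0,0,0,0,0]'
python3 - <<'E'
from h import *
delta([.5450,-.0407,.062],Rt(93.7))
E
```

```text
clock: 7.22
tool_pos: [0.5428, -0.0415, 0.075]
eef_rot: [-0.032, 0.999, -0.0, 0.001]
contact_force: [1.2, 0.1, -2.0]
opening: 0.56
t 7.22 pos [ 0.5428 -0.0415  0.075 ] d [-2.2  0.7 13. ] w [-0.03  0.14 -0.02] rows 0.3 /row [-2.2  0.7 13. ] [-0.03  0.14 -0.02] F [ 1.2  0.1 -2. ] q [ 0.19  0.85 -0.33  1.93  0.59  0.45  1.06] op 49.4
```

```bash
python3 -m creep '[-2.2,0.7,4,0,0.1,0,0,0,4,0,0,0,0,0,0,0,0,0]'
python3 - <<'E'
from h import *
delta([.5450,-.0407,.062],Rt(93.7))
E
```

```text
clock: 7.47
tool_pos: [0.5449, -0.0405, 0.0657]
eef_rot: [-0.032, 0.999, -0.0, -0.0]
contact_force: [-0.1, 0.3, -2.1]
opening: 0.555
t 7.47 pos [ 0.5449 -0.0405  0.0657] d [-0.  -0.2  3.7] w [-0.03 -0.01 -0.  ] rows 0.1 /row [-0.  -0.2  3.7] [-0.03 -0.01 -0.  ] F [-0.1  0.3 -2.1] q [ 0.18  0.87 -0.32  1.92  0.6   0.44  1.05] op 48.9
```

```bash
python3 -m creep '[0,0,3,0,0,0,0,0,1.5,0,0,0,0,0,0,0,0,0]'
python3 - <<'E'
from h import *
delta([.5450,-.0407,.060],Rt(93.7))
E
```

```text
clock: 7.72
tool_pos: [0.5453, -0.0403, 0.0606]
eef_rot: [-0.032, 0.999, -0.0, 0.0]
contact_force: [-0.1, 0.9, -1.7]
opening: 0.558
t 7.72 pos [ 0.5453 -0.0403  0.0606] d [ 0.3 -0.4  0.6] w [-0.01  0.01  0.01] rows 0.0 /row [ 0.3 -0.4  0.6] [-0.01  0.01  0.01] F [-0.1  0.9 -1.7] q [ 0.17  0.88 -0.31  1.92  0.6   0.43  1.05] op 49.2
```

```bash
python3 -m creep '[0.2,-0.3,1.2,0,0,0,0,0,0.5,0,0,0,0,0,0,0,0,0]'
python3 -m creep '[0,0,1,0,0,0,0,0,0.5,0,0,0]'
python3 - <<'E'
from h import *
delta([.5450,-.0407,.060],Rt(93.7))
snap('scene','s5');snap('top','t5')
c,K,E=load('s5')
im=cv2.imread('pics/s5.png');cv2.imwrite('pics/s5z.png',cv2.resize(im[200:305,150:290],None,fx=5.7,fy=5.7,interpolation=cv2.INTER_CUBIC))
E
```

```text
clock: 7.97
tool_pos: [0.5454, -0.0405, 0.0598]
eef_rot: [-0.032, 0.999, -0.0, 0.001]
contact_force: [0.4, -0.2, -2.0]
opening: 0.555
clock: 8.13
tool_pos: [0.5455, -0.0405, 0.0595]
eef_rot: [-0.032, 0.999, -0.0, 0.001]
contact_force: [-1.8, 0.1, 5.8]
opening: 0.554
t 8.13 pos [ 0.5455 -0.0405  0.0595] d [ 0.5 -0.2 -0.5] w [-0.05  0.12  0.02] rows 0.0 /row [ 0.5 -0.2 -0.5] [-0.05  0.12  0.02] F [-1.8  0.1  5.8] q [ 0.17  0.88 -0.31  1.93  0.6   0.43  1.05] op 48.8
```

View pics/s5z.png

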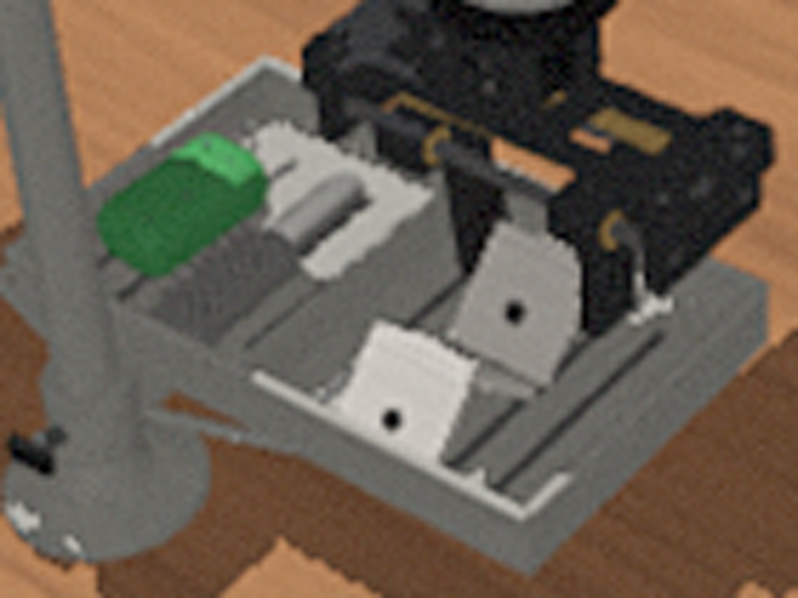

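```bash
python3 -m creep '[0,0,-0.5,0,0,0,0,0,0,0,0,0,0,0,0,0,0,0]' 62
python3 - <<'E'
from h import *
delta([.5450,-.0407,.13],Rt(93.7))
E
```

```text
clock: 8.48
tool_pos: [0.5463, -0.0405, 0.0606]
eef_rot: [-0.032, 0.999, -0.0, 0.002]
contact_force: [0.4, 0.0, 0.7]
opening: 0.704
t 8.48 pos [ 0.5463 -0.0405  0.0606] d [  1.   -0.2 -69.4] w [-0.05  0.25  0.01] rows 1.7 /row [  0.5  -0.1 -34.7] [-0.03  0.12  0.01] F [0.4 0.  0.7] q [ 0.17  0.88 -0.31  1.93  0.6   0.43  1.05] op 62.0
```

```bash
python3 -m creep '[0,0,-15,0,0,0,0,0,-30,0,0,0,0,0,-40,0,0,0,0,0,-30,0,0,0,-15,20,-10,0,0,0]'
python3 - <<'E'
from h import *
delta([.64,.03,.21],Rt(93.7))
E
```

```text
clock: 8.9
tool_pos: [0.555, -0.0246, 0.1858]
eef_rot: [-0.03, 1.0, -0.003, -0.005]
contact_force: [0.3, -0.8, -0.4]
opening: 0.705
t 8.90 pos [ 0.555  -0.0246  0.1858] d [-87.9  49.3 -25.2] w [-0.27 -0.53 -0.29] rows 2.5 /row [-29.3  16.4  -8.4] [-0.09 -0.18 -0.1 ] F [ 0.3 -0.8 -0.4] q [ 0.23  0.7  -0.47  1.81  0.45  0.74  1.15] op 62.1
```

```bash
python3 -m creep '[-29,16,-8,0,-0.2,-0.1,-29,16,-8,0,-0.2,-0.1,-25,14,-8,0,-0.2,-0.1,0,0,0,0,0,0,0,0,0,0,0,0]'
python3 - <<'E'
from h import *
snap('wrist','w6');snap('scene','s6');snap('top','t6')
delta([.64,.03,.21],Rt(93.7))
im=cv2.imread('pics/w6.png');cv2.imwrite('pics/w6z.png',cv2.resize(im[0:240,80:320],None,fx=3,fy=2.5,interpolation=cv2.INTER_CUBIC))
E
```

```text
clock: 9.32
tool_pos: [0.6414, 0.0325, 0.2158]
eef_rot: [-0.033, 0.999, -0.0, 0.006]
contact_force: [-0.5, 0.0, -1.8]
opening: 0.707
t 9.47 pos [0.6399 0.0312 0.2153] d [ 0.  -1.2  5.3] w [-0.1   0.56  0.04] rows 0.1 /row [ 0.  -1.2  5.3] [-0.1   0.56  0.04] F [ 0.9 -0.6  0.6] q [ 0.13  0.76 -0.48  1.54  0.41  0.93  1.16] op 62.0
```

View pics/w6.png

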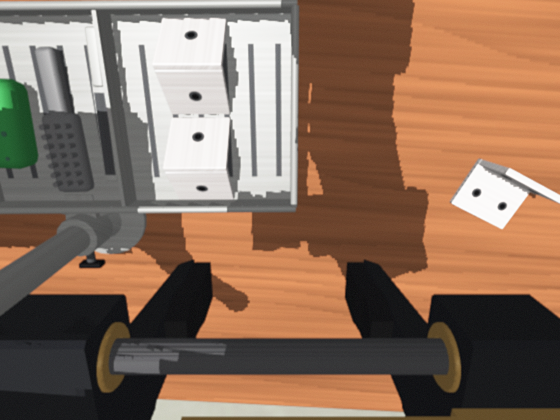

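View pics/w6z.png

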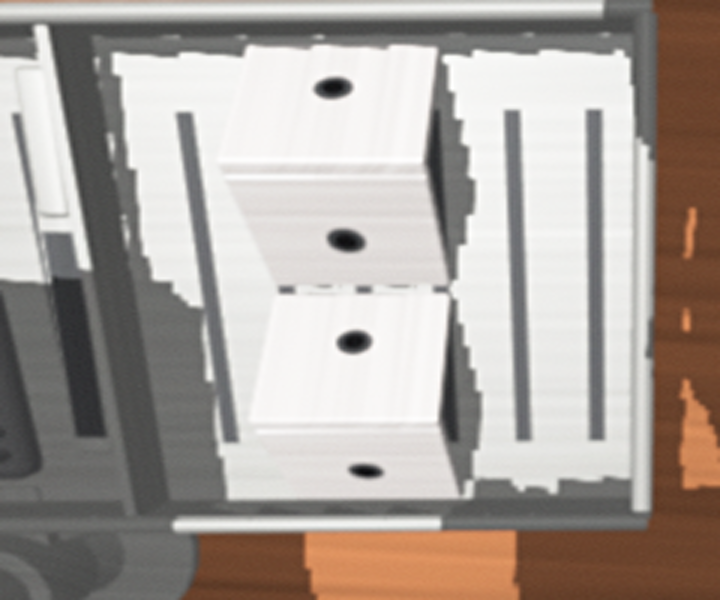

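```bash
python3 - <<'E'
from h import *
c,K,E=load('w6')
z=lambda l:np.array(l)/[3,2.5]+[80,0]-[.33,.3]
P=np.array([[-.0368,-1,.0042],[-.0368,1,.0042],[0,-1,.041],[0,1,.041],[.0368,-1,.0042],[.0368,1,.0042]])*[1,.025,1]
def fit(ob,pts):
    f=lambda v:(proj((T4(v[0],v[1],.045,v[2])@np.c_[pts,np.ones(len(pts))].T).T[:,:3],K,E)-ob).ravel()
    r=least_squares(f,[.6,-.03,.07],x_scale=[.01,.01,.1]);print(r.x[:2].round(4),np.degrees(r.x[2]).round(2),r.fun.round(1));return r.x
b=fit(z([[248,46],[437,47],[221,163],[426,165],[281,285],[449,285]]),P)
a=fit(z([[277,293],[449,293],[250,424],[441,424],[462,497]]),P[[0,1,2,3,5]])
d=R.from_euler('z',-a[2]).apply(np.r_[b[:2]-a[:2],0]);print(d*1000)
V={n:load(n) for n in('top0','scene0')}
c,Ks,Es=load('scene0');c,Kt,Et=load('top0')
E
```

```text
[ 0.5443 -0.0406] 4.01 [ 0.3 -0.2  1.  -0.9 -1.2  0.   0.  -1.1 -1.4  1.4  1.4  1.2]
[ 0.6195 -0.0358] 4.23 [-0.6  0.5  0.7  0.1 -0.2 -0.6 -0.4 -1.1  0.5  1.4]
[-75.3775818    0.77502765   0.        ]
```

```bash
cat >> h.py <<'E'
def wtool(wx,wy,wyaw,t,xt,zt,back=0):
    "TCP pose to grasp wide lying on bench: yaw deg, tilt deg; xt,zt mm in wide frame; back mm"
    a=np.radians(wyaw);t=np.radians(t)
    xw=np.array([np.cos(a),np.sin(a),0]);yw=np.array([-np.sin(a),np.cos(a),0]);up=np.array([0,0,1.])
    z=-(np.sin(t)*xw+np.cos(t)*up);p=np.array([wx,wy,0])+xw*xt/1000+up*zt/1000-z*back/1000
    return p,np.c_[np.cross(yw,z),yw,z]
E
python3 - <<'E'
from h import *
delta(*wtool(.621,.2645,-22.3,32,-3,10,100))
E
```

```text
t 9.47 pos [0.6399 0.0312 0.2153] d [-40.1 212.3 120.5] w [-7.25 32.02 25.38] rows 5.9 /row [-6.7 35.4 20.1] [-1.21  5.34  4.23] F [ 0.9 -0.6  0.6] q [ 0.13  0.76 -0.48  1.54  0.41  0.93  1.16] op 62.0
```

```bash
python3 -m creep '[-7,35,12,-1,4,4,-4,35,12,-1,4,4,-2,35,14,-1,4.5,4]' 88
python3 - <<'E'
from h import *
delta(*wtool(.621,.2645,-22.3,32,-3,10,100))
E
```

```text
clock: 9.72
tool_pos: [0.6475, 0.1236, 0.1792]
eef_rot: [0.083, 0.99, 0.016, -0.109]
contact_force: [1.3, -0.3, -0.2]
opening: 0.909
t 9.72 pos [0.6475 0.1236 0.1792] d [-17.8 122.3  84.4] w [-4.04 19.23 12.03] rows 3.6 /row [-4.5 30.6 21.1] [-1.01  4.81  3.01] F [ 1.3 -0.3 -0.2] q [-0.01  0.93 -0.45  1.27  0.25  1.2   0.96] op 80.0
```

```bash
python3 -m creep '[-3,31,15,-1,4.8,3,0,31,15,-1,4.8,3,2,28,15,-1,4.8,3,0,0,0,0,0,0]' 88
python3 - <<'E'
from h import *
delta(*wtool(.621,.2645,-22.3,32,-3,10,100))
E
```

```text
clock: 10.05
tool_pos: [0.65, 0.2203, 0.1292]
eef_rot: [0.165, 0.955, 0.042, -0.244]
contact_force: [-1.7, 0.9, -1.9]
opening: 1.0
t 10.05 pos [0.65   0.2203 0.1292] d [-23.3  29.5  26.4] w [-1.34  3.33  2.36] rows 1.1 /row [-11.7  14.7  13.2] [-0.67  1.67  1.18] F [-1.7  0.9 -1.9] q [-0.11  1.16 -0.45  0.92  0.09  1.49  0.82] op 88.1
```

```bash
python3 -m creep '[-16,18,10,-0.7,2,1.3,-7,12,8,-0.7,1.4,1,0,0,0,0,0,0]' 88
python3 - <<'E'
from h import *
s=snap('wrist','w7')
v=(.621,.2645,-22.3)
delta(*wtool(*v,32,-3,10,100))
im=cv2.imread('pics/w7.png');T=T4(v[0],v[1],0,np.radians(v[2]))
for b in W:
    for q in proj(b@T[:3,:3].T+T[:3,3],s['intrinsics'],s['extrinsics']): cv2.circle(im,tuple(q.round().astype(int).tolist()),2,(0,0,255),-1)
cv2.imwrite('pics/w7o.png',im)
E
```

```text
clock: 10.3
tool_pos: [0.665, 0.2417, 0.096]
eef_rot: [0.185, 0.941, 0.049, -0.278]
contact_force: [0.3, -0.5, -0.2]
opening: 1.0
t 10.35 pos [0.665  0.2408 0.0969] d [-1.4  5.3  1.5] w [-0.68 -0.7  -0.15] rows 0.1 /row [-1.4  5.3  1.5] [-0.68 -0.7  -0.15] F [-0.1 -0.2 -1. ] q [-0.14  1.28 -0.45  0.75  0.05  1.6   0.79] op 88.3
```

View pics/w7o.png

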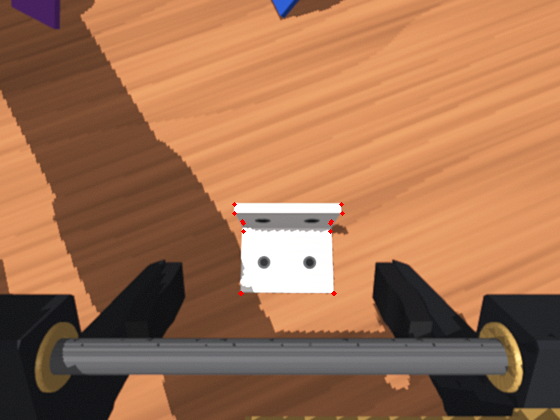

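```bash
python3 -m creep '[-1,5,10,-0.6,-0.7,0,0,0,25,0,0,0,0,0,25,0,0,0,0,0,0,0,0,0]' 88
python3 - <<'E'
from h import *
delta(*wtool(.621,.2645,-22.3,32,-3,10,0))
E
```

```text
clock: 10.68
tool_pos: [0.6402, 0.2505, 0.0499]
eef_rot: [0.188, 0.945, 0.052, -0.264]
contact_force: [-0.5, 0.3, -0.6]
opening: 0.996
t 10.68 pos [0.6402 0.2505 0.0499] d [ 1.6  5.6 47.6] w [ 0.06  0.76 -0.21] rows 1.2 /row [ 0.8  2.8 23.8] [ 0.03  0.38 -0.11] F [-0.5  0.3 -0.6] q [-0.14  1.27 -0.45  0.92  0.06  1.4   0.78] op 87.8
```

```bash
python3 -m creep '[1,4.5,12,0,0.5,0,0,1,15,0,0.2,0,0,0,10,0,0,0,0,0,0,0,0,0]' 88
python3 - <<'E'
from h import *
delta(*wtool(.621,.2645,-22.3,32,-3,10,0))
E
```

```text
clock: 11.02
tool_pos: [0.6274, 0.2601, 0.0249]
eef_rot: [0.189, 0.944, 0.054, -0.265]
contact_force: [0.1, 0.4, -0.7]
opening: 0.998
t 11.02 pos [0.6274 0.2601 0.0249] d [ 1.3  1.5 18.3] w [ 0.33  0.62 -0.24] rows 0.4 /row [ 1.3  1.5 18.3] [ 0.33  0.62 -0.24] F [ 0.1  0.4 -0.7] q [-0.14  1.29 -0.45  0.97  0.06  1.34  0.78] op 88.0
```

```bash
python3 -m creep '[1.3,1.5,9,0.3,0.6,-0.2,0,0,8,0,0,0,0,0,1,0,0,0,0,0,0,0,0,0]' 88
python3 - <<'E'
from h import *
delta(*wtool(.621,.2645,-22.3,32,-3,10,0))
E
```

```text
clock: 11.35
tool_pos: [0.6203, 0.2656, 0.0116]
eef_rot: [0.187, 0.944, 0.054, -0.268]
contact_force: [-0.7, -0.7, 0.4]
opening: 0.999
t 11.35 pos [0.6203 0.2656 0.0116] d [ 0.8 -0.7  2.4] w [ 0.18  0.23 -0.01] rows 0.1 /row [ 0.8 -0.7  2.4] [ 0.18  0.23 -0.01] F [-0.7 -0.7  0.4] q [-0.15  1.3  -0.46  0.98  0.07  1.31  0.78] op 88.0
```

Close around the 66 mm width.

```bash
python3 -m creep '[0.8,-0.7,2,0.1,0.2,0,0,0,0.5,0,0,0,0,0,0.3,0,0,0,0,0,0.3,0,0,0,0,0,0,0,0,0]' 58 30
python3 - <<'E'
from h import *
delta(*wtool(.621,.2645,-22.3,32,-3,10,0))
E
```

```text
clock: 11.77
tool_pos: [0.6186, 0.2659, 0.0098]
eef_rot: [0.186, 0.943, 0.054, -0.27]
contact_force: [-0.5, 0.4, -1.0]
opening: 0.742
t 11.77 pos [0.6186 0.2659 0.0098] d [ 0.3 -0.4 -0. ] w [ 0.14  0.08 -0.01] rows 0.0 /row [ 0.3 -0.4 -0. ] [ 0.14  0.08 -0.01] F [-0.5  0.4 -1. ] q [-0.15  1.3  -0.46  0.98  0.06  1.31  0.78] op 65.4
```

```bash
python3 -m creep '[0,0,0,0,0,0,4,0,-7,0,0,0,10,0,-16,0,0,0,18,0,-30,0,0,0,20,0,-34,0,0,0]' 58 50
python3 - <<'E'
from h import *
delta(*wtool(.621,.2645,-22.3,32,-3,110,0))
snap('wrist','w8');snap('scene','s8')
E
```

```text
clock: 12.18
tool_pos: [0.6149, 0.2615, 0.106]
eef_rot: [0.187, 0.942, 0.048, -0.276]
contact_force: [0.8, 0.0, -2.1]
opening: 0.74
t 12.18 pos [0.6149 0.2615 0.106 ] d [ 0.9  5.  -4.2] w [-0.66 -0.52 -0.36] rows 0.2 /row [ 0.9  5.  -4.2] [-0.66 -0.52 -0.36] F [ 0.8  0.  -2.1] q [-0.14  1.18 -0.47  0.99  0.04  1.43  0.74] op 65.2
```

View pics/w8.png

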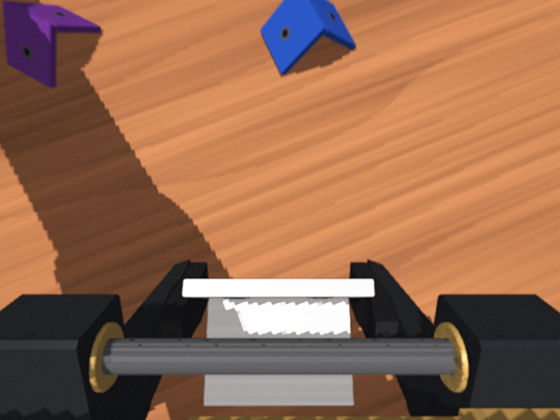

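View pics/s8.png

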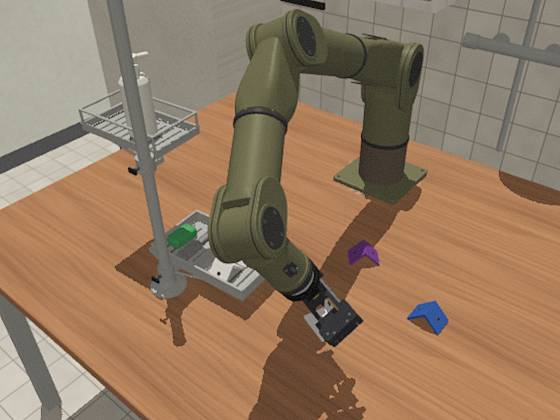

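```bash
cat > heldw.py <<'E'
from h import *
# tool_from_wide(t,xt,zt,yt): wide pts (m) -> tool frame
def tfw(P,t,xt,yt,zt):
    tx=np.array([-np.cos(t),0,np.sin(t)]);ty=np.array([0,1,0]);tz=np.array([-np.sin(t),0,-np.cos(t)])
    return (P-np.array([xt,yt,zt]))@np.c_[tx,ty,tz]
E
python3 - <<'E'
from heldw import *
im=cv2.imread('pics/w8.png');cv2.imwrite('pics/w8z.png',cv2.resize(im[260:420,160:400],None,fx=3.2,fy=3.6))
c,K,E=load('w8')
R0=R.from_quat([.187,.942,.048,-.276]).as_matrix();p0=np.array([.6149,.2615,.106])
for b in W:
    print(proj(tfw(b,np.radians(32),-.003,0,.010)@R0.T+p0,K,E).round(0).tolist())
E
```

```text
[[212.0, 287.0], [210.0, 286.0], [348.0, 287.0], [350.0, 286.0], [207.0, 405.0], [204.0, 409.0], [353.0, 405.0], [356.0, 409.0]]
[[212.0, 287.0], [184.0, 281.0], [348.0, 287.0], [376.0, 281.0], [211.0, 300.0], [183.0, 299.0], [348.0, 300.0], [377.0, 299.0]]
```

View pics/w8z.png

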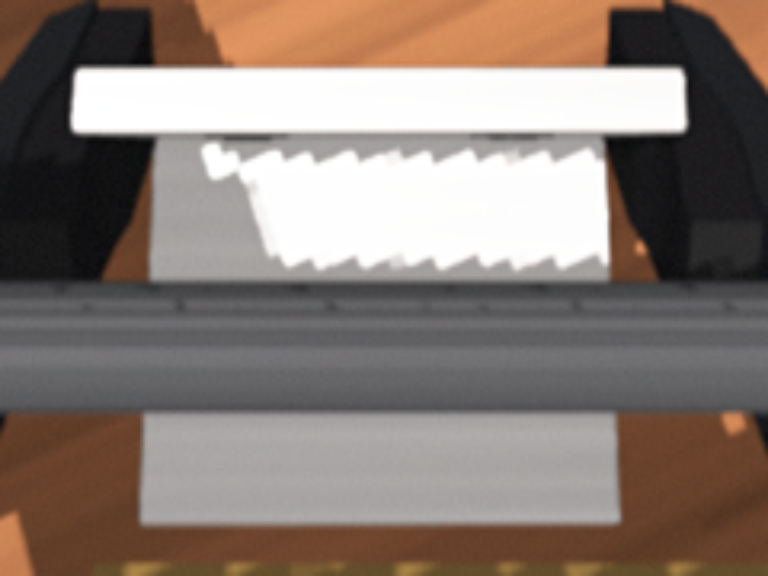

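```bash
python3 - <<'E'
from heldw import *
c,K,E=load('w8')
R0=R.from_quat([.187,.942,.048,-.276]).as_matrix();p0=np.array([.6149,.2615,.106])
P=np.array([[0,-.033,.052],[0,.033,.052],[.006,-.033,.052],[.006,.033,.052],[.052,-.033,.006],[.052,.033,.006]])
ob=np.array([[182.8,278.9],[374.7,279],[182.5,297],[374.4,297],[203.7,405.5],[353.8,405.5]])-.4
f=lambda v:(proj(tfw(P,np.radians(v[0]),*v[1:]/1000)@R0.T+p0,K,E)-ob).ravel()
r=least_squares(f,[32,-3,0,10.]);print(r.x.round(2),r.fun.round(1))
# target pose: valley
m=np.array([.5819,-.0382]);yaw=np.radians(4.1)
E
```

```text
[31.49 -1.94  0.68 10.79] [ 0.5  0.2 -0.7  0.1 -0.3 -0.1  0.7 -0.1 -0.3 -0.1  0.3 -0.1]
```

```bash
python3 - <<'E'
from h import *
p,Rm=wtool(.5819,-.0382,4.1,-13.4,-9,150)
delta([.575,.10,.19],Rm)
E
```

```text
t 12.28 pos [0.62   0.2643 0.1138] d [  22.5 -169.1  -75.7] w [  4.34 -44.51 -26.83] rows 7.3 /row [  2.8 -21.1  -9.5] [ 0.54 -5.56 -3.35] F [ 0.3  1.5 -1.8] q [-0.14  1.17 -0.47  0.98  0.04  1.43  0.74] op 65.2
```

```bash
python3 -m creep '[8,-10,-18,0.5,-5.5,-3.3,6,-20,-14,0.5,-5.5,-3.3,3,-22,-10,0.5,-5.5,-3.3,3,-22,-8,0.5,-5.5,-3.3]'
python3 - <<'E'
from h import *
p,Rm=wtool(.5819,-.0382,4.1,-13.4,-9,150)
delta([.575,.10,.19],Rm)
E
```

```text
clock: 12.62
tool_pos: [0.6004, 0.1917, 0.1547]
eef_rot: [0.076, 0.993, 0.03, -0.081]
contact_force: [1.2, -0.5, -1.6]
opening: 0.74
t 12.62 pos [0.6004 0.1917 0.1547] d [ 17.3 -92.8 -37.4] w [  2.29 -22.5  -13.19] rows 3.7 /row [  4.3 -23.2  -9.4] [ 0.57 -5.63 -3.3 ] F [ 1.2 -0.5 -1.6] q [-0.1   0.88 -0.44  1.48  0.26  0.97  0.85] op 65.2
```

```bash
python3 -m creep '[4,-24,-9,0.6,-5.6,-3.3,4,-24,-9,0.6,-5.6,-3.3,4,-24,-9,0.6,-5.6,-3.3,4,-20,-9,0.6,-5.6,-3.3,0,0,0,0,0,0]'
python3 - <<'E'
from h import *
p,Rm=wtool(.5819,-.0382,4.1,-13.4,-9,150)
delta([.575,.10,.19],Rm);delta(p,Rm)
E
```

```text
clock: 13.03
tool_pos: [0.5673, 0.0912, 0.194]
eef_rot: [-0.042, 0.992, 0.001, 0.123]
contact_force: [-1.7, -1.2, -4.4]
opening: 0.736
t 13.03 pos [0.5673 0.0912 0.194 ] d [-7.2  8.2  5.9] w [-0.26  0.7   0.76] rows 0.3 /row [-7.2  8.2  5.9] [-0.26  0.7   0.76] F [-1.7 -1.2 -4.4] q [-0.11  0.61 -0.25  2.    0.61  0.36  0.8 ] op 64.8
t 13.03 pos [0.5673 0.0912 0.194 ] d [  16.  -129.7   42.4] w [-0.26  0.7   0.76] rows 3.3 /row [  4.  -32.4  10.6] [-0.06  0.17  0.19] F [-1.7 -1.2 -4.4] q [-0.11  0.61 -0.25  2.    0.61  0.36  0.8 ] op 64.8
```

```bash
python3 -m creep '[4,-30,10,0,0.2,0.2,4,-32,10,0,0.2,0.2,4,-33,10,0,0.2,0.2,2,-28,8,0,0.1,0.2,0,0,0,0,0,0]'
python3 - <<'E'
from h import *
p,Rm=wtool(.5819,-.0382,4.1,-13.4,-9,105)
delta(p,Rm)
snap('wrist','w9')
E
```

```text
clock: 13.45
tool_pos: [0.5695, -0.034, 0.1578]
eef_rot: [-0.036, 0.993, 0.001, 0.116]
contact_force: [0.2, -0.6, -2.5]
opening: 0.739
t 13.45 pos [ 0.5695 -0.034   0.1578] d [ 9.2 -4.7 52.1] w [-0.34 -0.11  0.13] rows 1.3 /row [ 4.6 -2.3 26.1] [-0.17 -0.06  0.07] F [ 0.2 -0.6 -2.5] q [ 0.15  0.68 -0.27  2.03  0.68  0.27  0.96] op 65.1
```

View pics/w9.png

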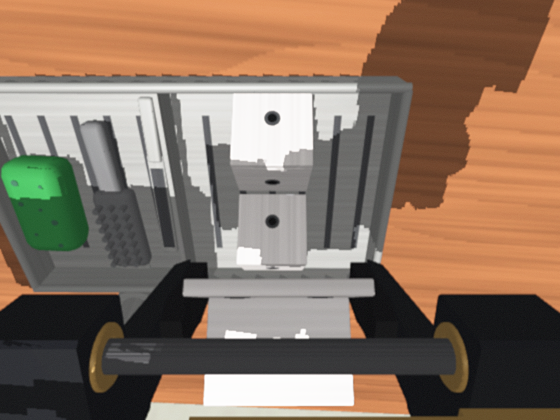

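```bash
python3 -m creep '[2.5,-4.5,14,-0.3,-0.1,0.1,2.5,0,14,0,0,0,2.5,0,12,0,0,0,1,0,5,0,0,0,0,0,0,0,0,0]'
python3 - <<'E'
from h import *
p,Rm=wtool(.5819,-.0382,4.1,-13.4,-9,85)
delta(p,Rm)
E
```

```text
clock: 13.92
tool_pos: [0.5757, -0.0306, 0.1145]
eef_rot: [-0.036, 0.992, 0.007, 0.119]
contact_force: [-0.6, -0.0, -2.5]
opening: 0.74
t 13.92 pos [ 0.5757 -0.0306  0.1145] d [10.3 -8.1 27.8] w [0.31 0.34 0.07] rows 0.7 /row [10.3 -8.1 27.8] [0.31 0.34 0.07] F [-0.6 -0.  -2.5] q [ 0.08  0.76 -0.16  2.05  0.73  0.13  0.91] op 65.2
```

```bash
python3 -m creep '[5,-8,5,0.3,0.3,0,0,0,0,0,0,0,0,0,0,0,0,0]'
python3 - <<'E'
from h import *
p,Rm=wtool(.5819,-.0382,4.1,-13.4,-9,85)
delta(p,Rm)
E
python3 -m creep '[3,0,10,0,0,0,0,0,0,0,0,0,0,0,0,0,0,0]'
python3 - <<'E'
from h import *
p,Rm=wtool(.5819,-.0382,4.1,-13.4,-9,85)
delta(p,Rm)
E
```

```text
clock: 14.17
tool_pos: [0.5736, -0.0368, 0.1095]
eef_rot: [-0.038, 0.992, 0.005, 0.118]
contact_force: [-0.1, -0.1, -2.9]
opening: 0.736
t 14.17 pos [ 0.5736 -0.0368  0.1095] d [ 6.5 -2.  23.6] w [0.08 0.14 0.22] rows 0.6 /row [ 6.5 -2.  23.6] [0.08 0.14 0.22] F [-0.1 -0.1 -2.9] q [ 0.08  0.76 -0.14  2.06  0.74  0.12  0.91] op 64.9
clock: 14.42
tool_pos: [0.5741, -0.0369, 0.1007]
eef_rot: [-0.037, 0.992, 0.005, 0.119]
contact_force: [-0.1, 0.0, -3.0]
opening: 0.739
t 14.42 pos [ 0.5741 -0.0369  0.1007] d [ 5.  -1.8 14.9] w [0.07 0.3  0.19] rows 0.4 /row [ 5.  -1.8 14.9] [0.07 0.3  0.19] F [-0.1  0.  -3. ] q [ 0.06  0.78 -0.11  2.06  0.75  0.09  0.9 ] op 65.1
```

```bash
python3 -m creep '[-6,0,-24,0,0,0,-8,0,-35,0,0,0,-8,25,-28,1.6,0,6.7,0,35,-10,1.6,0,6.7,0,35,0,1.6,0,6.7]'
python3 - <<'E'
from h import *
p,Rm=wtool(.5819,-.0382,184.1,-13.4,-9,140)
delta(p,Rm);delta([.59,.1,.19],Rm)
E
```

```text
clock: 14.83
tool_pos: [0.5757, 0.0366, 0.204]
eef_rot: [0.151, 0.982, -0.02, 0.114]
contact_force: [0.2, -0.3, -3.2]
opening: 0.743
t 14.83 pos [0.5757 0.0366 0.204 ] d [-21.  -65.8  71.1] w [ 36.48   0.37 154.1 ] rows 22.1 /row [-0.9 -2.9  3.1] [1.59 0.02 6.7 ] F [ 0.2 -0.3 -3.2] q [-0.11  0.6  -0.17  1.96  0.53  0.44  0.56] op 65.5
t 14.83 pos [0.5757 0.0366 0.204 ] d [ 8.5 64.8 12.1] w [ 36.48   0.37 154.1 ] rows 22.1 /row [0.4 2.8 0.5] [1.59 0.02 6.7 ] F [ 0.2 -0.3 -3.2] q [-0.11  0.6  -0.17  1.96  0.53  0.44  0.56] op 65.5
```

```bash
python3 -m creep '[0,30,0,1.6,0,6.7,0,30,0,1.6,0,6.7,0,0,0,1.6,0,6.7,0,0,0,1.6,0,6.7,0,0,0,1.6,0,6.7]';python3 -m creep '[0,0,0,1.6,0,6.7,0,0,0,1.6,0,6.7,0,0,0,1.6,0,6.7,0,0,0,1.6,0,6.7,0,0,0,1.6,0,6.7]'
python3 - <<'E'
from h import *
p,Rm=wtool(.5819,-.0382,184.1,-13.4,-9,140)
delta([.59,.1,.19],Rm)
E
```

```text
clock: 15.25
tool_pos: [0.5984, 0.1098, 0.2106]
eef_rot: [0.437, 0.892, -0.045, 0.105]
contact_force: [0.2, -0.2, -1.9]
opening: 0.738
clock: 15.67
tool_pos: [0.596, 0.1169, 0.2132]
eef_rot: [0.691, 0.715, -0.072, 0.078]
contact_force: [-0.1, -0.3, -2.9]
opening: 0.741
t 15.67 pos [0.596  0.1169 0.2132] d [-11.4  -6.7  26.2] w [19.72 -1.21 85.73] rows 12.3 /row [-0.9 -0.5  2. ] [ 1.52 -0.09  6.59] F [-0.1 -0.3 -2.9] q [-0.48  0.73  0.19  1.63  0.1   0.86 -0.37] op 65.3
```

```bash
python3 -m creep '[-1,-1,4,1.5,0,6.6,-1,-1,4,1.5,0,6.6,-1,-1,4,1.5,0,6.6,0,0,2,1.5,0,6.6,0,0,2,1.5,0,6.6]';python3 -m creep '[0,0,2,1.5,0,6.6,0,0,2,1.5,0,6.6,0,0,2,1.5,0,6.6,0,0,0,1.5,0,6.6,0,0,0,1.5,0,6.6]'
python3 - <<'E'
from h import *
p,Rm=wtool(.5819,-.0382,184.1,-13.4,-9,150)
delta(p,Rm)
E
```

```text
clock: 16.08
tool_pos: [0.5916, 0.1174, 0.2004]
eef_rot: [0.875, 0.474, -0.09, 0.044]
contact_force: [0.4, 0.4, -1.6]
opening: 0.74
clock: 16.5
tool_pos: [0.5903, 0.1218, 0.1956]
eef_rot: [0.977, 0.187, -0.104, 0.003]
contact_force: [-0.1, 0.4, -2.8]
opening: 0.742
t 16.50 pos [0.5903 0.1218 0.1956] d [-48.4 149.9  51.8] w [ 2.01 -1.35 17.4 ] rows 4.0 /row [-12.1  37.5  13. ] [ 0.5  -0.34  4.35] F [-0.1  0.4 -2.8] q [-0.48  0.84  0.42  1.48 -0.34  1.1  -1.16] op 65.4
```

```bash
python3 -m creep '[-8,35,4,0.5,-0.3,4.5,-6,36,6,0.5,-0.3,4.5,-2,36,8,0.5,-0.3,4.5,0,0,0,0.5,-0.3,4]'
python3 - <<'E'
from h import *
p,Rm=wtool(.5819,-.0382,184.1,-13.4,-9,150)
delta(p,Rm)
E
```

```text
clock: 16.83
tool_pos: [0.6042, 0.0167, 0.1792]
eef_rot: [0.993, 0.031, -0.114, -0.001]
contact_force: [-0.7, -1.9, -2.2]
opening: 0.741
t 16.83 pos [0.6042 0.0167 0.1792] d [-9.7 53.6 31.7] w [-0.68 -0.38 -0.42] rows 1.5 /row [-4.9 26.8 15.8] [-0.34 -0.19 -0.21] F [-0.7 -1.9 -2.2] q [-0.33  0.89  0.49  1.47 -0.4   1.12 -1.25] op 65.3
```

```bash
python3 -m creep '[-5,22,12,-0.3,-0.2,-0.2,-5,22,12,-0.3,-0.2,-0.2,0,8,6,0,0,0,0,0,0,0,0,0,0,0,0,0,0,0]'
python3 - <<'E'
from h import *
p,Rm=wtool(.5819,-.0382,184.1,-13.4,-9,110)
delta(p,Rm)
snap('wrist','w10');snap('scene','s10')
E
```

```text
clock: 17.25
tool_pos: [0.5926, -0.0372, 0.1522]
eef_rot: [0.993, 0.033, -0.114, -0.001]
contact_force: [0.9, 0.2, -2.8]
opening: 0.739
t 17.25 pos [ 0.5926 -0.0372  0.1522] d [ 7.9  0.6 41.5] w [-0.64 -0.29 -0.23] rows 1.0 /row [ 3.9  0.3 20.8] [-0.32 -0.15 -0.11] F [ 0.9  0.2 -2.8] q [-0.25  0.91  0.47  1.53 -0.4   1.04 -1.16] op 65.1
```

View pics/w10.png

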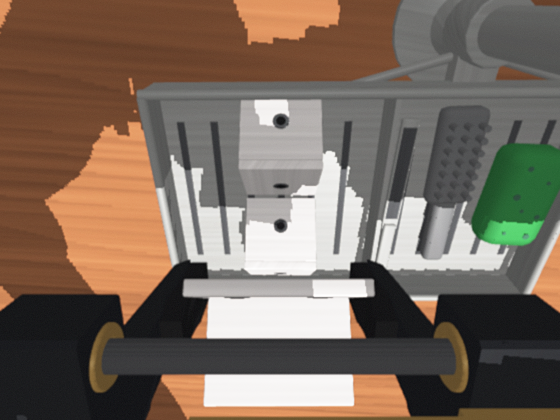

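View pics/s10.png

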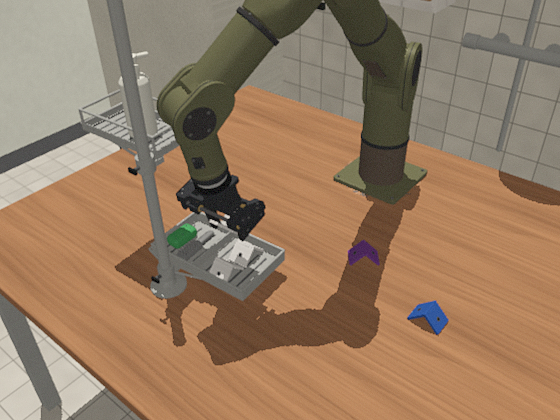

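```bash
python3 - <<'E'
from h import *
snap('top','t10')
im=cv2.imread('pics/t10.png');cv2.imwrite('pics/t10z.png',cv2.resize(im[60:320,260:560],None,fx=2.6,fy=2.3))
im=cv2.imread('pics/s10.png');cv2.imwrite('pics/s10z.png',cv2.resize(im[60:290,70:290],None,fx=3,fy=2.6))
E
```

```text
(no output)
```

View pics/t10z.png

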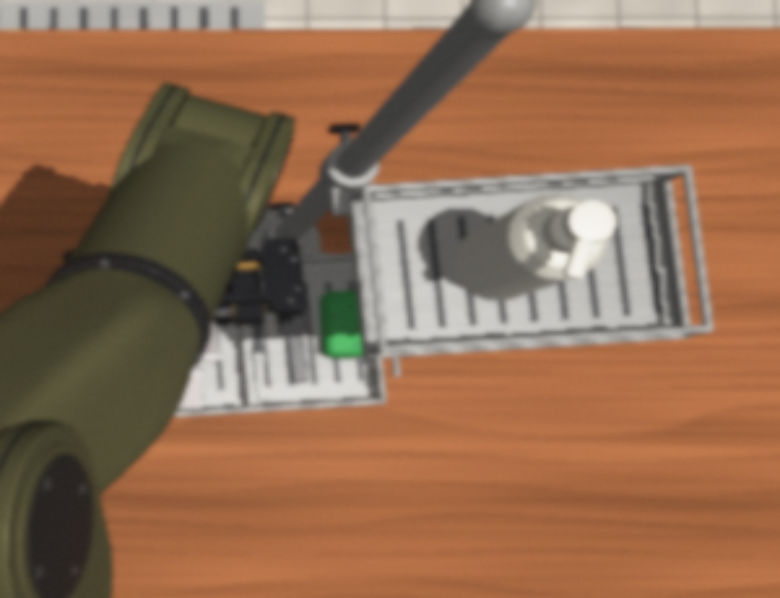

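View pics/s10z.png

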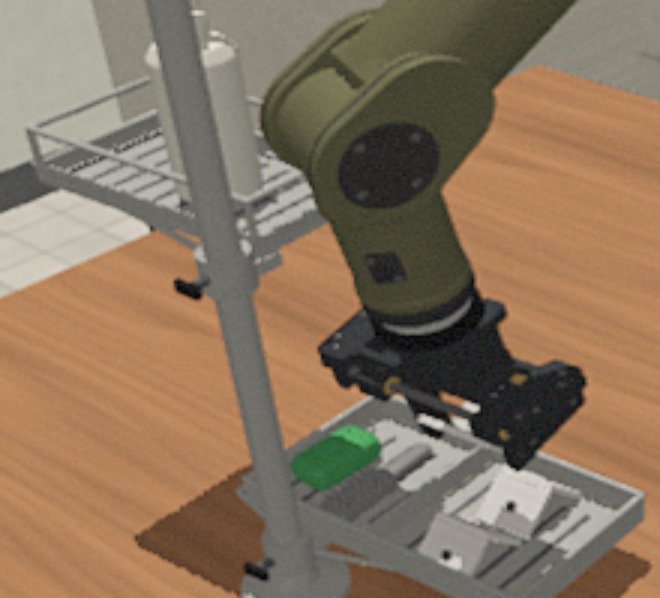

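```bash
python3 -m creep '[3,0.5,12,-0.3,-0.1,-0.1,3,0,12,-0.2,-0.1,0,2,0,8,0,0,0,0,0,0,0,0,0,0,0,0,0,0,0]'
python3 - <<'E'
from h import *
p,Rm=wtool(.5819,-.0382,184.1,-13.4,-9,85)
delta(p,Rm)
E
```

```text
clock: 17.82
tool_pos: [0.5952, -0.0304, 0.116]
eef_rot: [0.993, 0.04, -0.114, 0.002]
contact_force: [0.1, 0.0, -1.7]
opening: 0.736
t 17.82 pos [ 0.5952 -0.0304  0.116 ] d [ 2.3  6.9 31.3] w [-0.16 -0.25  0.49] rows 0.8 /row [ 2.3  6.9 31.3] [-0.16 -0.25  0.49] F [ 0.1  0.  -1.7] q [-0.26  0.96  0.45  1.54 -0.41  0.98 -1.15] op 64.8
```

```bash
python3 -m creep '[1,7,8,-0.1,-0.2,0.4,1,1,8,0,0,0,0,0,0,0,0,0,0,0,0,0,0,0]'
python3 - <<'E'
from h import *
p,Rm=wtool(.5819,-.0382,184.1,-13.4,-9,70)
delta(p,Rm)
E
```

```text
clock: 18.15
tool_pos: [0.5939, -0.0394, 0.0978]
eef_rot: [0.993, 0.036, -0.117, 0.004]
contact_force: [0.2, -0.3, -2.4]
opening: 0.736
t 18.15 pos [ 0.5939 -0.0394  0.0978] d [ 3.6 -2.  27.7] w [-0.02  0.01  0.05] rows 0.7 /row [ 3.6 -2.  27.7] [-0.02  0.01  0.05] F [ 0.2 -0.3 -2.4] q [-0.24  0.98  0.45  1.54 -0.42  0.95 -1.14] op 64.9
```

```bash
python3 - <<'E'
from h import *
for f,(y0,y1,x0,x1) in(('w9',(85,275,200,340)),('w10',(90,280,210,350))):
    im=cv2.imread('pics/'+f+'.png');cv2.imwrite('pics/%sz.png'%f,cv2.resize(im[y0:y1,x0:x1],None,fx=3,fy=3,interpolation=cv2.INTER_CUBIC))
a=cv2.imread('pics/w9z.png');b=cv2.imread('pics/w10z.png');cv2.imwrite('pics/w910.png',np.hstack([a[:570,:399],b[:570,:399]]))
E
```

```text
(no output)
```

View pics/w910.png

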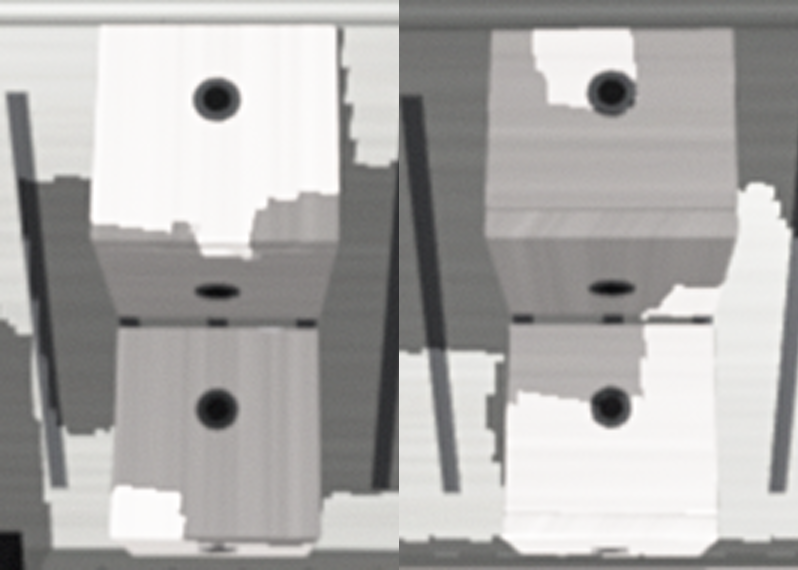

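```bash
python3 - <<'E'
from h import *
for f,u in(('w9',(272.1,192.0)),('w10',(280.7,196.0))):
    _,K,E=load(f);print(f,atz(u,.049,K,E).round(4))
E
```

```text
w9 [ 0.5808 -0.0393  0.049 ]
w10 [ 0.5817 -0.0394  0.049 ]
```

```bash
python3 -m creep '[2,-1,10,0,0,0,1,0,8,0,0,0,0,0,0,0,0,0,0,0,0,0,0,0]'
python3 - <<'E'
from h import *
p,Rm=wtool(.5815,-.0387,184.1,-13.4,-9,62)
delta(p,Rm)
E
```

```text
clock: 18.48
tool_pos: [0.5926, -0.0388, 0.0778]
eef_rot: [0.993, 0.036, -0.116, 0.004]
contact_force: [0.2, 0.0, -1.9]
opening: 0.739
t 18.48 pos [ 0.5926 -0.0388  0.0778] d [ 1.7 -0.9 15.8] w [-0.03 -0.02  0.01] rows 0.4 /row [ 1.7 -0.9 15.8] [-0.03 -0.02  0.01] F [ 0.2  0.  -1.9] q [-0.24  1.01  0.44  1.56 -0.43  0.92 -1.13] op 65.1
```

```bash
python3 -m creep '[1,-0.8,8,0,0,0,1,0,6,0,0,0,0,0,0,0,0,0,0,0,0,0,0,0]'
python3 - <<'E'
from h import *
p,Rm=wtool(.5815,-.0387,184.1,-13.4,-9,56)
delta(p,Rm)
snap('wrist','w11')
E
```

```text
clock: 18.82
tool_pos: [0.5912, -0.0377, 0.0623]
eef_rot: [0.993, 0.036, -0.116, 0.004]
contact_force: [-0.4, -0.8, -2.4]
opening: 0.737
t 18.82 pos [ 0.5912 -0.0377  0.0623] d [0.7 0.3 6.3] w [-0.04 -0.04  0.03] rows 0.2 /row [0.7 0.3 6.3] [-0.04 -0.04  0.03] F [-0.4 -0.8 -2.4] q [-0.23  1.03  0.43  1.56 -0.44  0.89 -1.13] op 64.9
```

View pics/w11.png

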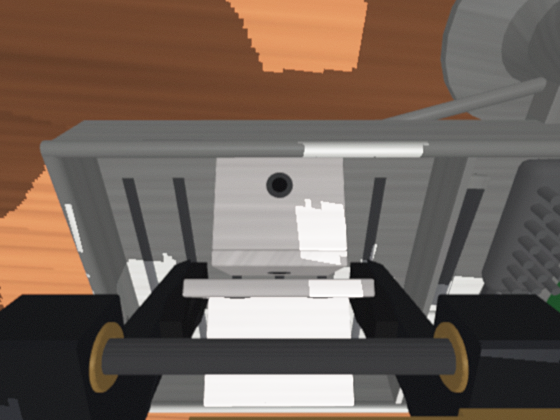

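```bash
python3 -m creep '[0.6,0.3,3,0,0,0,0.4,0,2,0,0,0,0,0,0,0,0,0]'
python3 - <<'E'
from h import *
p,Rm=wtool(.5815,-.0387,184.1,-13.4,-9,54)
delta(p,Rm)
E
```

```text
clock: 19.12
tool_pos: [0.5914, -0.0382, 0.0572]
eef_rot: [0.993, 0.036, -0.116, 0.004]
contact_force: [-1.2, 0.2, -2.6]
opening: 0.742
t 19.12 pos [ 0.5914 -0.0382  0.0572] d [-0.2 -0.2  3.4] w [-0.02 -0.09  0.03] rows 0.1 /row [-0.2 -0.2  3.4] [-0.02 -0.09  0.03] F [-1.2  0.2 -2.6] q [-0.23  1.04  0.42  1.56 -0.44  0.88 -1.13] op 65.4
```

```bash
python3 -m creep '[0.3,0,1.8,0,0,0,0.2,0,0.8,0,0,0,0,0,0,0,0,0]'
python3 - <<'E'
from h import *
p,Rm=wtool(.5815,-.0387,184.1,-13.4,-9,54)
delta(p,Rm)
E
```

```text
clock: 19.37
tool_pos: [0.5911, -0.0384, 0.0551]
eef_rot: [0.993, 0.036, -0.116, 0.004]
contact_force: [-0.3, 0.2, -2.4]
opening: 0.739
t 19.37 pos [ 0.5911 -0.0384  0.0551] d [-0.4 -0.4  1.2] w [-0.03 -0.07  0.01] rows 0.0 /row [-0.4 -0.4  1.2] [-0.03 -0.07  0.01] F [-0.3  0.2 -2.4] q [-0.23  1.04  0.42  1.57 -0.44  0.88 -1.13] op 65.1
```

```bash
python3 -m creep '[0,0,1.2,0,0,0,0.2,0,0.6,0,0,0,0,0,0,0,0,0]'
python3 - <<'E'
from h import *
p,Rm=wtool(.5815,-.0387,184.1,-13.4,-9,54)
delta(p,Rm)
E
python3 -m creep '[0.2,0,1,0,0,0,0,0,0.3,0,0,0]'
python3 - <<'E'
from h import *
p,Rm=wtool(.5815,-.0387,184.1,-13.4,-9,54)
delta(p,Rm)
E
```

```text
clock: 19.62
tool_pos: [0.5905, -0.0386, 0.0544]
eef_rot: [0.993, 0.035, -0.116, 0.004]
contact_force: [0.5, -0.6, -1.1]
opening: 0.74
t 19.62 pos [ 0.5905 -0.0386  0.0544] d [ 0.1 -0.6  0.4] w [-0.05 -0.04 -0.02] rows 0.0 /row [ 0.1 -0.6  0.4] [-0.05 -0.04 -0.02] F [ 0.5 -0.6 -1.1] q [-0.23  1.04  0.42  1.57 -0.45  0.87 -1.12] op 65.2
clock: 19.78
tool_pos: [0.5902, -0.0387, 0.0539]
eef_rot: [0.993, 0.035, -0.117, 0.004]
contact_force: [-1.3, 1.1, 2.9]
opening: 0.74
t 19.78 pos [ 0.5902 -0.0387  0.0539] d [ 0.3 -0.7 -0.1] w [-0.06 -0.01 -0.03] rows 0.0 /row [ 0.3 -0.7 -0.1] [-0.06 -0.01 -0.03] F [-1.3  1.1  2.9] q [-0.23  1.04  0.42  1.57 -0.45  0.87 -1.12] op 65.2
```

```bash
python3 -m creep '[0.1,-0.3,1,0,0,0,0.1,0,0.7,0,0,0,0,0,0.4,0,0,0]'
python3 - <<'E'
from h import *
p,Rm=wtool(.5815,-.0387,184.1,-13.4,-9,54)
delta(p,Rm)
s=snap('scene','s12')
im=cv2.imread('pics/s12.png');cv2.imwrite('pics/s12z.png',cv2.resize(im[200:305,150:290],None,fx=5.7,fy=5.7,interpolation=cv2.INTER_CUBIC))
E
```

```text
clock: 20.03
tool_pos: [0.5897, -0.0388, 0.0535]
eef_rot: [0.993, 0.035, -0.117, 0.004]
contact_force: [-1.9, 0.4, 3.7]
opening: 0.738
t 20.03 pos [ 0.5897 -0.0388  0.0535] d [ 0.6 -0.7 -0.7] w [-0.07 -0.   -0.06] rows 0.0 /row [ 0.6 -0.7 -0.7] [-0.07 -0.   -0.06] F [-1.9  0.4  3.7] q [-0.23  1.04  0.42  1.57 -0.45  0.87 -1.12] op 65.0
```

View pics/s12z.png

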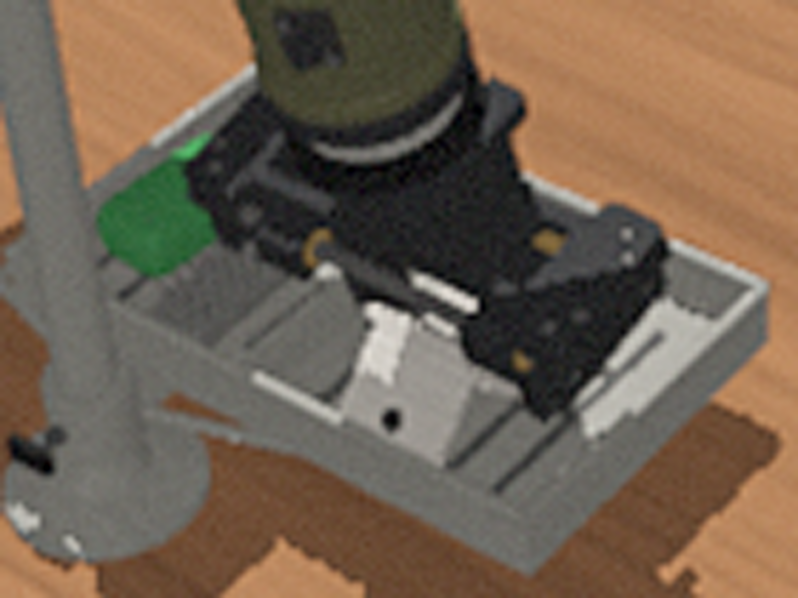

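```bash
python3 -m creep '[-0.3,-0.3,1.2,0,0,0,-0.2,0,1,0,0,0,0,0,0.5,0,0,0]'
python3 - <<'E'
from h import *
p,Rm=wtool(.5815,-.0387,184.1,-13.4,-9,54)
delta(p,Rm)
E
```

```text
clock: 20.33
tool_pos: [0.5897, -0.0388, 0.0535]
eef_rot: [0.993, 0.035, -0.115, 0.004]
contact_force: [-2.4, 0.8, 3.7]
opening: 0.739
t 20.33 pos [ 0.5897 -0.0388  0.0535] d [ 0.6 -0.7 -0.7] w [-0.07 -0.14 -0.07] rows 0.0 /row [ 0.6 -0.7 -0.7] [-0.07 -0.14 -0.07] F [-2.4  0.8  3.7] q [-0.23  1.04  0.42  1.57 -0.45  0.87 -1.12] op 65.1
```

```bash
python3 -m creep '[0,0,0,0,0,0,0,0,0,0,0,0,0,0,0,0,0,0,0,0,0,0,0,0]' 78
python3 - <<'E'
from h import *
p,Rm=wtool(.5815,-.0387,184.1,-13.4,-9,54)
delta(p,Rm)
s=snap('wrist','w13')
E
```

```text
clock: 20.67
tool_pos: [0.5913, -0.0389, 0.0526]
eef_rot: [0.993, 0.035, -0.114, 0.004]
contact_force: [-0.1, -0.2, 0.1]
opening: 0.886
t 20.67 pos [ 0.5913 -0.0389  0.0526] d [-1.1 -0.9 -1.2] w [-0.01 -0.34 -0.04] rows 0.0 /row [-1.1 -0.9 -1.2] [-0.01 -0.34 -0.04] F [-0.1 -0.2  0.1] q [-0.23  1.04  0.42  1.57 -0.45  0.86 -1.12] op 78.1
```

View pics/w13.png

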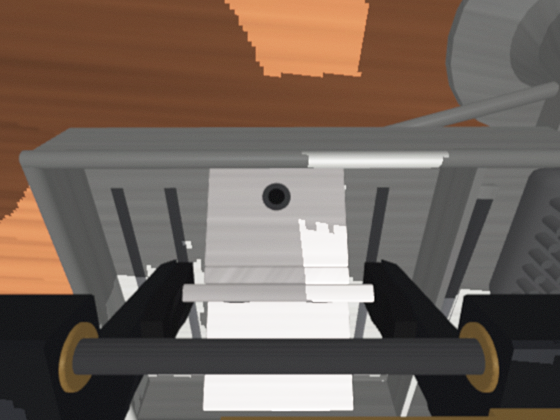

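```bash
python3 -m creep '[-1,0,-8,0,0,0,-3,0,-15,0,0,0,-6,0,-25,0,0,0,-9,0,-35,0,0,0,-9,0,-35,0,0,0]'
python3 - <<'E'
from h import *
delta([.53,.03,.23],wtool(.5815,-.0387,184.1,0,-9,54)[1])
E
```

```text
clock: 21.13
tool_pos: [0.5862, -0.0377, 0.1712]
eef_rot: [0.992, 0.035, -0.122, 0.003]
contact_force: [1.0, -0.1, 0.2]
opening: 0.885
t 21.13 pos [ 0.5862 -0.0377  0.1712] d [-63.9 -71.6 -44.5] w [-0.13 14.   -0.02] rows 2.5 /row [-21.3 -23.9 -14.8] [-0.04  4.67 -0.01] F [ 1.  -0.1  0.2] q [-0.26  0.89  0.49  1.52 -0.38  1.08 -1.17] op 77.9
```

```bash
python3 -m creep '[-15,-25,-18,0,4.6,0,-18,-25,-14,0,4.6,0,-18,-25,-10,0,4.6,0,0,0,0,0,0,0,0,0,0,0,0,0]'
python3 - <<'E'
from h import *
snap('wrist','w14');snap('scene','s14');snap('top','t14')
im=cv2.imread('pics/s14.png');cv2.imwrite('pics/s14z.png',cv2.resize(im[200:305,150:290],None,fx=5.7,fy=5.7,interpolation=cv2.INTER_CUBIC))
E
```

```text
clock: 21.55
tool_pos: [0.539, 0.0333, 0.2309]
eef_rot: [0.999, 0.034, 0.01, -0.001]
contact_force: [1.5, 0.2, 0.0]
opening: 0.886
```

View pics/w14.png

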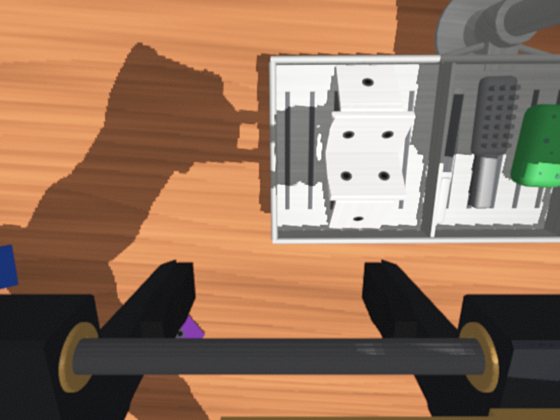

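View pics/s14z.png

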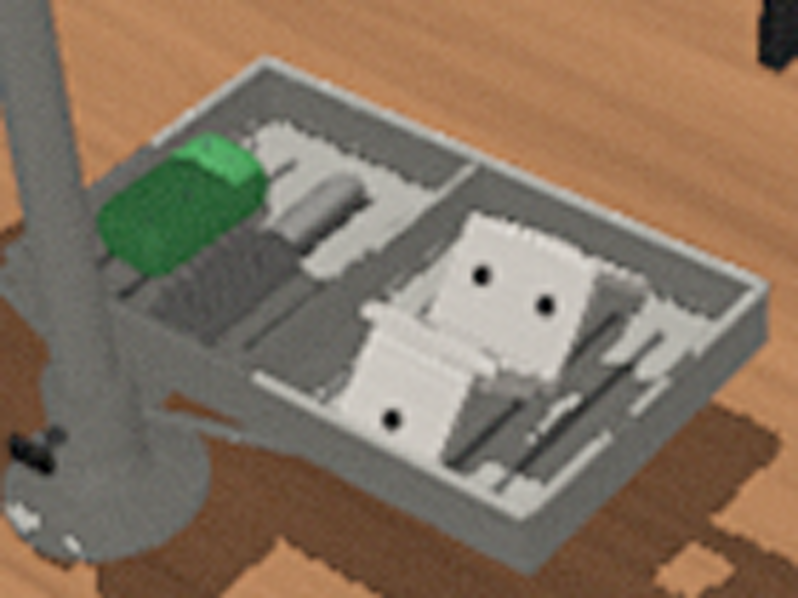

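```bash
python3 - <<'E'
from h import *
c,K,E=load('w14')
im=cv2.imread('pics/w14.png');x0,y0=260,50
z=cv2.resize(im[y0:y0+195,x0:x0+190],None,fx=3.05,fy=3.05,interpolation=cv2.INTER_CUBIC)
m=np.array([.5817,-.0385]);yaw=np.radians(4.1);h=.0482
Rw=R.from_euler('z',yaw).as_matrix()@R.from_euler('y',-45,degrees=True).as_matrix()
def dr(P,col):
    q=(proj(P,K,E)-[x0-.5,y0-.5])*3.05
    for p in q: cv2.circle(z,tuple(p.round().astype(int).tolist()),2,col,-1)
Q=np.array([[.052,s*.033,v] for s in(-1,1) for v in(0,.006)]+[[v,s*.033,.052] for s in(-1,1) for v in(0,.006)]+[[.006,s*.033,.006] for s in(-1,1)])
dr(Q@Rw.T+[m[0],m[1],h],(0,0,255))
cv2.imwrite('pics/w14z.png',z)
E
```

```text
(no output)
```

View pics/w14z.png

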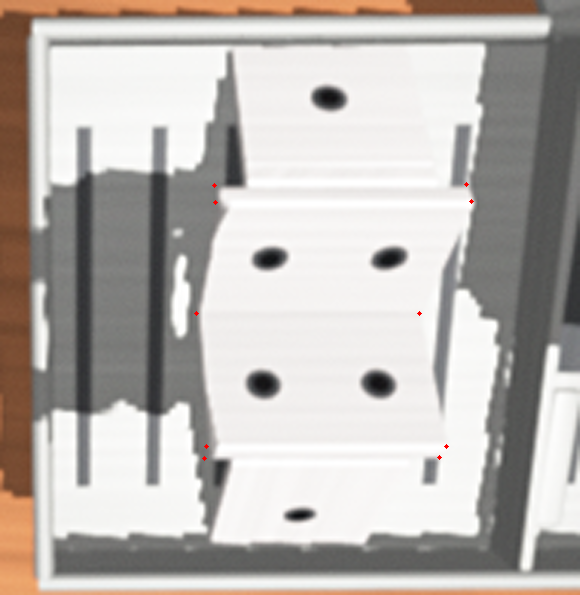

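```bash
python3 - <<'E'
from h import *
print(finish_job());s=get_state();print(s['clock'],s['contact_force'].round(1))
E
```

```text
the job is handed in; nothing more can be done
None
the job is handed in; nothing more can be done
```

All three brackets are packed in the bay and interlocked as asked, and I handed the job in at about 22 s of the 54 s allowed.

- **narrow_b:** I set it down corner up in the free half of the bay. A wrist-camera fit put it 75.4 mm from `narrow_a`, 0.8 mm out of line, and parallel to within 0.3°.
- **wide:** I picked it up tilted, turned it corner down and lowered it into the valley. My first approach ran `q6` close to its lower limit, so I lifted, turned the gripper 180° about the vertical and came in again. It went down onto both neighbours with light force and stopped moving within about 0.4 mm of the height I expected. That puts its corner edge about 3 mm above the bay floor.
- **Last checks:** The final wrist picture shows both legs at equal height, matching the nested model to about 1 mm, and the three middles in line to about 1 mm. One disagreement remained: the left-hand edges of the model I drew over that picture missed the bracket by 1 to 3 mm, while the right-hand top edge corners matched. The picture does show `wide` centred on its neighbours.
- **Other things:** The pumice and brush showed no shift in the final pictures, and the file and bottle I did not check closely. The gripper was clear of everything when I handed in.

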